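Refill the spice caddy and hang it under the pantry shelf

ROBOT

A 7-joint arm with a two-finger parallel gripper is mounted at the origin on the work surface. World frame = base frame: x ahead of the robot, y to its left, z up, the work surface at z = 0. Lengths are in m, angles in rad, forces in N, time in s.
With the tool pointing down it reaches from about 0.425 to 0.875 m from the base axis. Payload 4.7 kg.
Tool frame: the origin (TCP) lies midway between the tips of the shut fingers; the grasp point (between the pads) lies ctrl.grasp_offset behind it (ctrl.grasp_offset is the distance from the TCP to the grasp point, in m); z points along the fingers, y is the line along which they close (so a half turn about z gives the same grasp; the last joint's range is limited). The gripper opens to 87 mm and grips with 3 to 60 N. Pads are 19 mm wide; open, the fingers measure 117 mm over their backs; the gripper's body (75 mm by 190 mm) begins 51 mm behind the grasp point.
Start: joints at [-1.223, 0.321, -0.07, 1.45, 0.023, 1.371, -0.057], TCP at [0.213, 0.614, 0.223] pointing down, gripper open.
Joint ranges: [-2.86, 2.86], [-0.3, 2.09], [-1.38, 1.24], [0.06, 2.45], [-1.56, 4.7], [0.09, 2.05], [-2.69, 2.69]. Speed limits (rad/s): [2.57, 2.57, 3.14, 3.14, 3.14, 3.14, 3.14].

INTERFACE

Orientations are given as a rotation vector (axis times angle).
In Python, from bench import ctrl gives the robot as it stands. The module is installed in compiled form; this text tells all that it offers.
- The arm moves only by the tool jog_arm, never from a script. Its argument "moves" is one flat list of numbers, 7 for each row, row after row: the shift along the tool's x, y, z in units of 30 cm (1.0 is 30 cm), then the turn, a rotation vector about the tool's x, y, z in units of 60 degrees (1.0 is 60 degrees), then the gripper's target within -1 to 1 (fully open at 1, half-way at 0, shut at -1). In form: [x, y, z, wx, wy, wz, fingers, x, y, z, wx, wy, wz, fingers, ...]. A call has exactly 8 rows; each row is the pose to reach, as a shift and turn from the pose commanded when the call began, along the tool's axes at that moment; what a row does not reach only later rows make up. A row lasts 1/8 s, in which the tool goes at most 62.5 mm and 10.7 degrees, less where a joint would pass 70% of its speed; a pose out of reach is approached as far as the arm can. A call with a number of a shift or a turn outside -1 to 1 is refused whole. A call with a gripper value outside its range is refused whole. The fingers move at their own pace and stop on an object; "newtons" is the grip in N (left out, the last holds). Time passes only in rows, so rows that repeat a pose let the fingers close, or fill a call up. It gives the time, the measured TCP pose, the force, the opening and the grip force at its end, in the units of the state.
- ctrl.get_state(): the state, without advancing time (a new reading comes with each control period).
- ctrl.get_image(name): name is "scene" or "side" or "wrist"; returns a dict with "pixels" (384x512x3 uint8, red, green, blue), "fx", "fy", "cx", "cy" (pixels), "xyz" and "rotation" of the camera in the world; the wrist camera has in their place "tool_from_camera" (4x4, takes a point from camera to tool coordinates, whose origin is the TCP and whose axes are the flange's). Camera axes: x right, y up, looking along -z (the intrinsics and any distortion apply to the point x, -y, -z); pixel columns grow to the right and rows downward; lengths in m; the calibration is good to about 2 mm. A picture is of the moment at which its call begins: read the wrist's pose just before it. There is no depth.
- ctrl.close_job(): hands the job in; it is judged then, once.
The state is a dict: "time": time; "joint_positions": joint angles; "qd": joint speeds; "joint_torque": joint torques, N m; "position": TCP position; "tool_rot": TCP orientation; "ft_force": force on the tool from outside, world axes, zero at the start; "torque": the same for the moment, N m; "grip_width": opening from 0.0 (shut) to 1.0 (fully open); "grip_force": force on a finger pad.
Only numpy, scipy, OpenCV 4.12 (cv2) and the standard library are available. Lean on these libraries where they do the work, as an engineer would, in place of code of your own. Each camera call takes 0.05 s, during which the arm holds its last target. There are 200 camera calls.

TASK

Set the green-lidded spice jar down gently, upright, in the empty middle compartment of the wooden caddy. Then hang the caddy by its bar on the two white hooks under the shelf, letting go only once you are sure that the bar rests in both hooks. Leave it hanging still with all three jars inside, and do not disturb the tin and the honey jar on the counter.

Things in the scene. Friction and masses are not known exactly. Their poses are not given: they have to be found in the camera images.
- caddy: loose light-wood spice caddy, about 0.5 kg (sizes in mm): tray 130 (x) by 260 (y), two end panels, a bar between them. Floor 8; front/back walls 7 thick, 40 high; dividers 6 thick at y=-41 and +41, 28 high, make 3 compartments 116 long in x. End panels 8 thick, 130 wide up to 55 high, tapering to 44 at 182. Origin: centre of underside, z up; x roughly away from the robot; front and back alike
- caddy_bar (a point): middle of the caddy's bar handle: dark round wood, 16 mm diameter, along the caddy's y, 165 mm above its underside at x=0, y=0; 244 mm free between the end panels. Axes as the caddy's
- caddy_slot (a point): centre of the floor of the caddy's empty middle compartment, 8 mm above its underside, below the bar; the compartment is 116 (x) by 76 (y) mm inside. Axes as the caddy's
- jar: loose spice jar to be put in the caddy: amber glass, GREEN lid, 40 mm diameter, 75 mm high, about 0.11 kg, upright on the counter. Origin: centre of its underside; z up
- jar_a: spice jar with RED lid, same size as the green one, standing in the caddy's left (+y) end compartment. Origin: centre of its underside; z up
- jar_b: spice jar with RED lid, same size, standing in the caddy's right (-y) end compartment. Origin: centre of its underside; z up
- tin: bystander: food tin with blue label, 66 mm diameter, 85 mm high, on the counter. Origin: centre of its underside; z up
- honey: bystander: amber jar with YELLOW lid, 60 mm diameter, 80 mm high, on the counter. Origin: centre of its underside; z up
- shelf: fixed pine shelf (mm) on posts beyond the jars, front towards the robot. Origin: on the counter below the midpoint between the hooks; x into the shelf, away from the robot, y left. Two slats along y, 620 long, at x=-20 to 40 and 90 to 125, underside 385 high, 18 thick; posts 30 square at x=50 and 110, y=-285 and +285, on feet 34 wide (x=35 to 190, 20 high), under 22 thick cleats (350 to 385)
- hook_left: left (+y) hook, white-coated steel, J of 8 mm rod under the shelf. Origin: the seat, where the axis of the resting bar lies, 250 mm above the counter; axes as the shelf's. Shank at x=+17 mm; mouth open upwards; tip at x=-19, towards the robot, its top 16 mm above the origin; V-shaped bottom centres the bar. The bar enters over the tip (its axis over 24 mm above the seat) and is lowered
- hook_right: right (-y) white hook, the same, at the shelf's y=-85 mm; the hooks are 170 mm apart
There are look-alikes about, which are no part of the job. What is shaped like the jar_b but blue or grey is not meant.

How it is judged:
On the way, in this order (a step that is already met when the one before it is completed fails the run):
1. the green-lidded jar stands upright on the floor of the caddy's middle compartment, still in the hand (set down, not dropped) (z of jar in the frame of caddy between 0.003 and 0.015 m and y of jar in the frame of caddy between -0.03 and 0.03 m and x of jar in the frame of caddy between -0.06 and 0.06 m and angle between jar's own z axis and vertical below 0.2 rad and contact force between the fingers and jar above 0.3 N), for 0.1 s.
2. the caddy's bar rests in both hooks while the hand still holds the caddy (x of hook_left in the frame of caddy between -0.007 and 0.007 m and x of hook_right in the frame of caddy between -0.007 and 0.007 m and z of hook_left in the frame of caddy between 0.158 and 0.172 m and z of hook_right in the frame of caddy between 0.158 and 0.172 m and contact force between each of hook_left, hook_right and caddy above 0.3 N and contact force between the fingers and caddy above 0.5 N), for 0.2 s.
At the end, for the whole second after the job is handed in: The caddy hangs still (under 0.05 m/s, 0.4 rad/s), within 0.2 rad of level, its bar bearing on both hooks, axis within 7 mm of each seat point in x and z; the green-lidded jar stands (0.15 rad) on the middle compartment's floor, the red-lidded jars on the caddy's floor (x of hook_left in the frame of caddy between -0.007 and 0.007 m and x of hook_right in the frame of caddy between -0.007 and 0.007 m and z of hook_left in the frame of caddy between 0.158 and 0.172 m and z of hook_right in the frame of caddy between 0.158 and 0.172 m and contact force between each of hook_left, hook_right and caddy above 0.3 N and angle between caddy's own z axis and vertical below 0.2 rad and linear speed of caddy below 0.05 m/s and angular speed of caddy below 0.4 rad/s and z of jar in the frame of caddy between 0.003 and 0.015 m and y of jar in the frame of caddy between -0.03 and 0.03 m and angle between the z axis of each of jar, jar_a, jar_b and the z axis of caddy, either way round below 0.15 rad and z of jar_a in the frame of caddy between 0.003 and 0.015 m and z of jar_b in the frame of caddy between 0.003 and 0.015 m); the robot touches nothing.
It fails at once if the tin on the counter is moved by more than 20 mm or tipped (distance of tin from where it was at the start of the episode above 0.02 m or angle between tin's own z axis and vertical above 0.3 rad).
It fails at once if the honey jar on the counter is moved by more than 20 mm or tipped (distance of honey from where it was at the start of the episode above 0.02 m or angle between honey's own z axis and vertical above 0.3 rad).
It fails at once if a jar tips over more than 0.7 rad (angle between any of jar, jar_a, jar_b's own z axis and vertical above 0.7 rad).
It also fails if it takes over 64 s, if anything falls off the work surface, if the arm or the gripper's body presses on something with over 40 N, if the wrist force passes 120 N, or if a joint passes its speed limit or range.

## Working session

There is one attempt and no reset: what is moved stays moved. The work goes in short steps, Python scripts to look and compute and a tool call to move; the robot and the scene stay as the last step left them, time stands still between calls to the robot, and variables do not carry over. Pictures are saved under pics/ and viewed, at most 10 in all, crops included, and the job is handed in when it is done.

Besides the shell and the picture viewer there is one more tool, called after "Call:" by a JSON object that holds its "method" and its "body". jog_arm: Moves the arm, as the interface text tells. Its arguments: {"type":"object","properties":{"moves":{"type":"array"},"newtons":{"type":"number"}},"required":["moves"]}

```bash
mkdir -p pics; cat > h.py <<'E'
import numpy as np, cv2
from scipy.spatial.transform import Rotation as R
from bench import ctrl
def snap(n,f=None):
    s=ctrl.get_state(); d=ctrl.get_image(n)
    if f: cv2.imwrite('pics/'+f,d['pixels'][:,:,::-1])
    if 'tool_from_camera' in d:
        T=np.eye(4);T[:3,:3]=R.from_rotvec(s['tool_rot']).as_matrix();T[:3,3]=s['position']
        T=T@np.array(d['tool_from_camera'])
        d['xyz']=T[:3,3];d['rotation']=T[:3,:3]
    d['rotation']=np.array(d['rotation']); d['xyz']=np.array(d['xyz'])
    return d
def ray(d,u,v):
    r=np.array([(u-d['cx'])/d['fx'],-(v-d['cy'])/d['fy'],-1.])
    r=d['rotation']@r
    return d['xyz'],r/np.linalg.norm(r)
def onz(d,u,v,z):
    o,r=ray(d,u,v); return o+r*(z-o[2])/r[2]
def proj(d,p):
    c=d['rotation'].T@(np.asarray(p)-d['xyz']); return d['cx']+d['fx']*c[0]/-c[2], d['cy']+d['fy']*-c[1]/-c[2]
def tri(d1,a,d2,b):
    o1,r1=ray(d1,*a);o2,r2=ray(d2,*b)
    t=np.linalg.lstsq(np.c_[r1,-r2],o2-o1,rcond=None)[0]
    p,q=o1+t[0]*r1,o2+t[1]*r2
    return (p+q)/2,np.linalg.norm(p-q)
E
python3 - <<'E'
from h import *
ims=[snap(n,n+'0.png') for n in('scene','side')]
for d in ims: print({k:v for k,v in d.items() if k!='pixels'})
print(ctrl.grasp_offset); print(ctrl.get_state())
a=np.hstack([i['pixels'] for i in ims])
E
```

```text
{'fx': 367.73641747897756, 'fy': 367.73641747897756, 'cx': 259.18107190188675, 'cy': 192.68134800316957, 'xyz': array([ 1.2878517 , -0.07155835,  0.62211259]), 'rotation': array([0.84910239, 0.71583659, 1.32432461])}
{'fx': 348.7204375676644, 'fy': 348.7204375676644, 'cx': 249.9361567396796, 'cy': 195.30198403283276, 'xyz': array([0.27986395, 0.68507193, 0.64402262]), 'rotation': array([ 0.26825142, -1.31949562, -2.481378  ])}
0.0187
{'time': 0.1, 'joint_positions': array([-1.22290303,  0.32171671, -0.07006274,  1.4515796 ,  0.02258103,
        1.37078881, -0.05687463]), 'qd': array([ 0.00081   , -0.00072977,  0.00066154, -0.00264294, -0.00069734,
       -0.00192247, -0.00049473]), 'joint_torque': array([ 1.78418236e-04, -4.92569733e+01, -4.05213945e-01, -3.13400102e+01,
       -6.39598933e-02,  3.94418312e-02,  5.55883821e-05]), 'position': array([0.21284649, 0.61362974, 0.22157824]), 'tool_rot': array([-5.21811742e-01, -3.09774834e+00,  2.66131959e-03]), 'ft_force': array([ 0.32716892, -0.0186101 ,  0.02227231]), 'torque': array([ 0.003192  , -0.01464597,  0.03696844]), 'grip_force': 0.0, 'grip_width': 0.9974139180453914}
```

View pics/scene0.png

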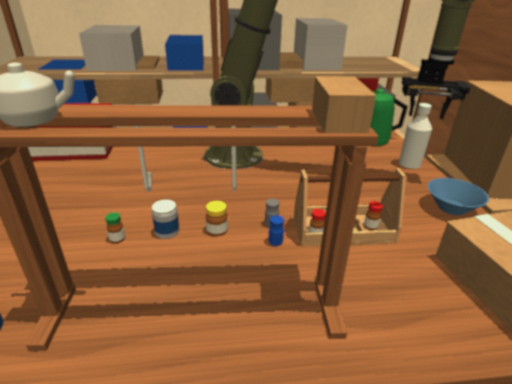

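View pics/side0.png

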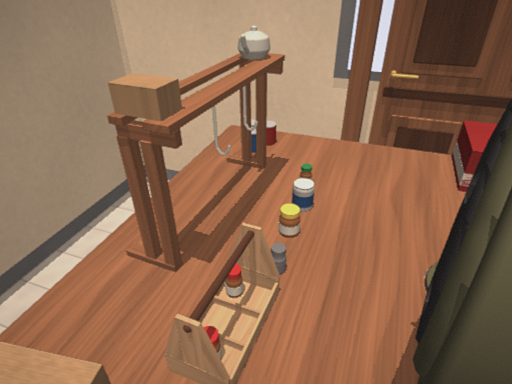

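```bash
sed -i "s/    d\['rotation'\]=np.array(d\['rotation'\]); /    r=np.array(d['rotation']); d['rotation']=r if r.ndim==2 else R.from_rotvec(r).as_matrix(); /" h.py
python3 - <<'E'
from h import *
a=snap('scene');b=snap('side')
def crop(d,x,y,w,h,k): return cv2.resize(d['pixels'][y:y+h,x:x+w,::-1],None,fx=k,fy=k,interpolation=cv2.INTER_CUBIC)
L=np.vstack([crop(a,90,130,160,120,2.5),crop(a,270,150,160,120,2.5)])
M=np.vstack([crop(b,200,100,160,120,2.5),crop(b,160,220,160,120,2.5)])
cv2.imwrite('pics/c1.png',np.hstack([L,M]))
def m(d,lo,hi,name):
    hsv=cv2.cvtColor(d['pixels'],cv2.COLOR_RGB2HSV); k=cv2.inRange(hsv,lo,hi)
    n,_,st,c=cv2.connectedComponentsWithStats(k)
    print(name,[(c[i].round(1),st[i,:]) for i in range(1,n) if st[i,4]>25])
for n,d in(('scene',a),('side',b)):
    m(d,(50,100,40),(80,255,255),n+' green'); m(d,(24,150,120),(34,255,255),n+' yellow'); m(d,(0,215,120),(3,255,255),n+' red')
g,e=tri(a,(114,217),b,(306,167));print(g,e)
print('hooks',tri(a,(148,188),b,(248,130)),tri(a,(234,189),b,(222,155)))
E
```

```text
scene green [(array([382.8, 115.3]), array([371,  89,  24,  56, 894], dtype=int32)), (array([112.5, 218.2]), array([106, 213,  13,  11, 119], dtype=int32))]
scene yellow [(array([215.6, 206.4]), array([206, 201,  20,  12, 201], dtype=int32))]
scene red [(array([375.1, 206.8]), array([370, 202,  11,  10,  72], dtype=int32)), (array([318. , 214.9]), array([313, 210,  11,  10,  72], dtype=int32))]
side green [(array([306.2, 167.5]), array([302, 164,  10,   8,  68], dtype=int32))]
side yellow []
side red []
[ 0.48353134 -0.33075454  0.07057722] 0.0010013787914213118
hooks (array([ 0.63591687, -0.20313396,  0.23720452]), np.float64(0.007244114371303051)) (array([ 0.64237881, -0.03320069,  0.23375808]), np.float64(0.0011344935547018152))
```

View pics/c1.png

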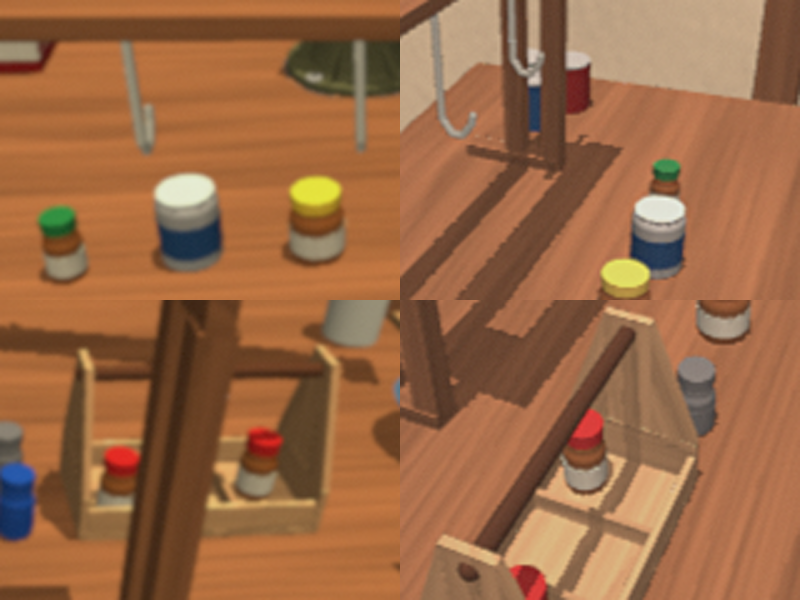

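Candidates in the scene view are green lid (113,218), red lids (318,215) and (375,207), blue (277,232), grey (272,213), yellow honey (216,206) and a green mug (383,115). The choice is the small amber jar with the green lid at (113,218) in scene and (306,167) in side, which the crop confirms. The hook bottoms are at scene (149,189) and (234,190), and side (250,129) and (223,154).

```bash
python3 - <<'E'
from h import *
a=snap('scene');b=snap('side');np.set_printoptions(precision=4,suppress=True)
def lid(d,lo,hi,z,minA=40):
    hsv=cv2.cvtColor(d['pixels'],cv2.COLOR_RGB2HSV); k=cv2.inRange(hsv,lo,hi)
    n,_,st,c=cv2.connectedComponentsWithStats(k)
    return [(c[i].round(1),onz(d,*c[i],z)[:2]) for i in range(1,n) if st[i,4]>minA]
print('green z.068',lid(a,(50,100,40),(80,255,255),.068),lid(b,(50,100,40),(80,255,255),.068))
print('honey',lid(a,(24,120,100),(34,255,255),.073),lid(b,(22,120,100),(36,255,255),.073))
print('red',lid(a,(0,215,120),(3,255,255),.077),lid(b,(0,200,100),(5,255,255),.077),lid(b,(175,200,100),(180,255,255),.077))
print('tin',tri(a,(164.4,205),b,(303.5,187)))
print('bar +y',tri(a,(400,178),b,(194.8,318)),'-y',tri(a,(306.8,180.4),b,(252.8,234)))
for p in [(194.8,318),(225,274),(252.8,234)]: print('barside',onz(b,*p,.165)[:2])
for p in [(308,180.4),(330,179.5),(400,178)]: print('barscene',onz(a,*p,.165)[:2])
# tray corners: scene crop (82,537)->front lower-left far side; (330,525)
for p in [(302.8,244.8),(397,241)]: print('backbottom',onz(a,*p,0)[:2])
print('hooks',tri(a,(148.8,189.2),b,(250,128.8)),tri(a,(234,190),b,(223,153.6)))
# shelf slat far top edge in scene: back slat underside
for p in [(0,148),(375,146)]: print('slat',onz(a,*p,.385)[:2])
E
```

```text
green z.068 [(array([382.8, 115.3]), array([-0.2265,  0.6918])), (array([112.5, 218.1]), array([ 0.4851, -0.3344]))] [(array([306.2, 167.5]), array([ 0.4829, -0.3334]))]
honey [(array([215.6, 206.4]), array([ 0.4607, -0.0726]))] [(array([289.8, 209.1]), array([ 0.4685, -0.0798]))]
red [(array([375.2, 206.7]), array([0.5035, 0.3568])), (array([318.2, 214.7]), array([0.5275, 0.1916]))] [] []
tin (array([ 0.458 , -0.2036,  0.0783]), np.float64(0.009661948621347614))
bar +y (array([0.5035, 0.3964, 0.1692]), np.float64(0.018924437572224187)) -y (array([0.4892, 0.159 , 0.1626]), np.float64(0.008287216489153964))
barside [0.5008 0.3852]
barside [0.4948 0.2806]
barside [0.487  0.1564]
barscene [0.4995 0.1626]
barscene [0.4992 0.2202]
barscene [0.5054 0.4061]
backbottom [0.5528 0.1519]
backbottom [0.5603 0.4111]
hooks (array([ 0.6325, -0.2045,  0.2367]), np.float64(0.0015435860808782006)) (array([ 0.6424, -0.0351,  0.2342]), np.float64(0.004854351296235101))
slat [ 0.749  -0.3839]
slat [0.7782 0.1831]
```

```bash
cat >> h.py <<'E'
np.set_printoptions(precision=4,suppress=True)
def Rt(th,ps):  # approach th from straight down, yaw ps
    z=np.array([np.sin(th)*np.cos(ps),np.sin(th)*np.sin(ps),-np.cos(th)]);y=np.array([-np.sin(ps),np.cos(ps),0])
    return np.c_[np.cross(y,z),y,z]
def goal(p,th,ps,g=True,s=None):
    """row (6 numbers) from the current pose to the grasp point p"""
    s=s or ctrl.get_state(); R0=R.from_rotvec(s['tool_rot']).as_matrix(); R1=Rt(np.radians(th),ps)
    t=np.array(p)+(ctrl.grasp_offset*R1[:,2] if g else 0)
    d=R0.T@(t-s['position'])/.3; w=R.from_matrix(R0.T@R1).as_rotvec()/np.radians(60)
    print(p,th,ps,'->',np.r_[d,w].round(3))
def st():
    s=ctrl.get_state();R0=R.from_rotvec(s['tool_rot']).as_matrix()
    z=R0[:,2];print('t',s['time'],'q',s['joint_positions'],'grasp',s['position']-ctrl.grasp_offset*z,'th',np.degrees(np.arccos(-z[2])),'psi',np.arctan2(-R0[0,1],R0[1,1]),'F',s['ft_force'],'w',s['grip_width'],s['grip_force'])
    open('log.txt','a').write(repr([list(s['joint_positions']),list(s['position']),list(s['tool_rot'])])+'\n'); return s
E
python3 -c "
from h import *
st();goal((.42,.40,.28),0,-.05)"
```

```text
t 0.3 q [-1.2229  0.3213 -0.0701  1.4509  0.0226  1.3708 -0.0569] grasp [0.2129 0.614  0.2409] th 0.038023657174254995 psi -0.3337654242963925 F [ 0.1624 -0.1185 -0.0467] w 1.0015841957032012 0.0
(0.42, 0.4, 0.28) 0 -0.05 -> [-0.886 -0.448 -0.13  -0.001 -0.    -0.271]
```

Call:
{"method": "jog_arm", "body": {"moves": [-0.886, -0.448, -0.13, 0, 0, -0.271, 1, -0.886, -0.448, -0.13, 0, 0, -0.271, 1, -0.886, -0.448, -0.13, 0, 0, -0.271, 1, -0.886, -0.448, -0.13, 0, 0, -0.271, 1, -0.886, -0.448, -0.13, 0, 0, -0.271, 1, -0.886, -0.448, -0.13, 0, 0, -0.271, 1, -0.886, -0.448, -0.13, 0, 0, -0.271, 1, -0.886, -0.448, -0.13, 0, 0, -0.271, 1]}}

```text
time: 1.3
position: [0.4186, 0.4015, 0.2613]
tool_rot: [-0.074, -3.14, -0.0]
ft_force: [-0.9, -0.5, 0.6]
grip_width: 1.003
grip_force: 0.0
```

```bash
python3 - <<'E'
from h import *
st();goal((.49,.13,.28),10,-.05)
d=snap('wrist','w1.png')
E
```

```text
t 1.3 q [-0.8653  0.1553  0.0625  1.576  -0.0104  1.4111  0.722 ] grasp [0.4186 0.4015 0.28  ] th 0.04561146554831567 psi -0.04694409534206258 F [-0.907  -0.4649  0.6057] w 1.0028930295080114 0.0
(0.49, 0.13, 0.28) 10 -0.05 -> [-0.291 -0.893 -0.001  0.    -0.167  0.003]
```

View pics/w1.png

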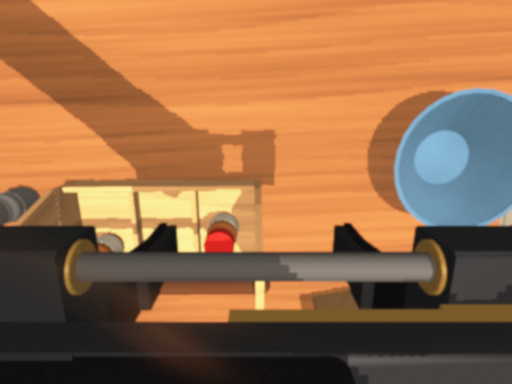

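The wrist view shows the caddy at left (60–265,185–290), with a red lid at (220,240), the grey look-alike at (15,205) and the bowl at right. Image top points toward the robot. I'm carrying on to the jar.

Call:
{"method": "jog_arm", "body": {"moves": [-0.29, -0.89, 0, 0, -0.167, 0, 1, -0.29, -0.89, 0, 0, -0.167, 0, 1, -0.29, -0.89, 0, 0, -0.167, 0, 1, -0.29, -0.89, 0, 0, -0.167, 0, 1, -0.29, -0.89, 0, 0, -0.167, 0, 1, -0.29, -0.89, 0, 0, -0.167, 0, 1, -0.29, -0.89, 0, 0, -0.167, 0, 1, -0.29, -0.89, 0, 0, -0.167, 0, 1]}}

```text
time: 2.35
position: [0.4932, 0.131, 0.2614]
tool_rot: [0.069, 2.966, -0.006]
ft_force: [0.4, 1.0, 0.7]
grip_width: 1.001
grip_force: 0.0
```

```bash
python3 - <<'E'
from h import *
st();goal((.47,-.15,.25),30,.1)
E
```

```text
t 2.35 q [-0.6827 -0.1392  0.2915  1.8764  0.1202  1.2419  1.1035] grasp [0.4899 0.1312 0.2798] th 10.010892481524778 psi -0.04666674450159449 F [0.3987 0.9573 0.7235] w 1.000605898976224 0.0
(0.47, -0.15, 0.25) 30 0.1 -> [ 0.019 -0.935  0.09  -0.048 -0.333 -0.132]
```

Call:
{"method": "jog_arm", "body": {"moves": [0.02, -0.93, 0.09, -0.048, -0.333, -0.132, 1, 0.02, -0.93, 0.09, -0.048, -0.333, -0.132, 1, 0.02, -0.93, 0.09, -0.048, -0.333, -0.132, 1, 0.02, -0.93, 0.09, -0.048, -0.333, -0.132, 1, 0.02, -0.93, 0.09, -0.048, -0.333, -0.132, 1, 0.02, -0.93, 0.09, -0.048, -0.333, -0.132, 1, 0.02, -0.93, 0.09, -0.048, -0.333, -0.132, 1, 0.02, -0.93, 0.09, -0.048, -0.333, -0.132, 1]}}

```text
time: 3.35
position: [0.4951, -0.1382, 0.2259]
tool_rot: [-0.136, 2.621, 0.042]
ft_force: [1.0, -0.8, 0.1]
grip_width: 1.003
grip_force: 0.0
```

```bash
python3 - <<'E'
from h import *
st();goal((.42,-.346,.16),40,.2)
E
```

```text
t 3.35 q [ 0.5832 -0.3    -0.1575  2.1655 -0.4042  0.8552  2.2993] grasp [ 0.4859 -0.1393  0.2421] th 29.675131233167285 psi 0.10492304500297832 F [ 0.9635 -0.7728  0.1334] w 1.0030320008306586 0.0
(0.42, -0.346, 0.16) 40 0.2 -> [ 0.376 -0.66   0.09  -0.048 -0.172 -0.077]
```

```bash
cat > kin.py <<'E'
import numpy as np, itertools
from scipy.spatial.transform import Rotation as R
from scipy.optimize import least_squares
D=[eval(l) for l in open('log.txt')]
Q=np.array([d[0] for d in D]);P=np.array([d[1] for d in D]);RT=R.from_rotvec([d[2] for d in D])
def ori(sg,o,q):
    q=np.atleast_2d(q); q=q*np.array(sg)
    f=[R.from_euler('z',q[:,0]+o[0])]
    for i,a in enumerate('yzyz'): f.append(f[-1]*R.from_euler(a,q[:,i+1]))
    f.append(f[-1]*R.from_euler('y',q[:,5]));f.append(f[-1]*R.from_euler('z',q[:,6]+o[1]));return f
def fitori():
    best=None
    for sg in itertools.product([1,-1],repeat=5):
        s=(sg[0],1,sg[1],1,sg[2],1,sg[3]) 
        for o0 in (0,2,4):
            r=least_squares(lambda o:(ori(s,o,Q)[-1].inv()*RT).as_rotvec().ravel(),[o0,0])
            if best is None or r.cost<best[0]: best=(r.cost,s,r.x)
    return best
def lin(s,o,q):
    f=ori(s,o,q);n=len(np.atleast_2d(q)); z=np.array([0,0,1.]);x=np.array([1.,0,0])
    # h, shoulder a, L1 along link2/3 z, a3, L2, a5, L3, a7
    c=[np.tile(z,(n,1)),f[0].apply(x),f[2].apply(z),f[2].apply(x),f[4].apply(z),f[4].apply(x),f[6].apply(z)]
    return np.stack(c,-1)
E
python3 - <<'E'
from kin import *
np.set_printoptions(precision=4,suppress=True)
c,s,o=fitori();print(c,s,o)
A=lin(s,o,Q).reshape(-1,7);x,res,rk,sv=np.linalg.lstsq(A,P.ravel(),rcond=1e-6);print(x,A@x-P.ravel(),sv)
E
```

```text
4.069814146075556e-31 (-1, 1, -1, 1, -1, 1, -1) [6.2832 1.5708]
[ 0.1587 -0.0952  0.4645  0.0259  0.5692 -0.0875  0.3461] [-0.0316  0.0112 -0.0048 -0.0158  0.013   0.0018 -0.0058  0.0061  0.0083
  0.003   0.0024 -0.0053] [3.9569 3.4263 0.5189 0.4496 0.2817 0.1944 0.12  ]
```

Call:
{"method": "jog_arm", "body": {"moves": [0.3, -0.65, 0, 0, 0, 0.17, 1, 0.3, -0.65, 0, 0, 0, 0.34, 1, 0.3, -0.65, 0, 0, 0, 0.51, 1, 0.3, -0.65, 0, 0, 0, 0.68, 1, 0.3, -0.65, 0, 0, 0, 0.85, 1, 0.3, -0.65, 0, 0, 0, 1, 1, 0.3, -0.65, 0, 0, 0, 1, 1, 0.3, -0.65, 0, 0, 0, 1, 1]}}

```text
time: 4.35
position: [0.437, -0.3404, 0.1807]
tool_rot: [1.221, 2.388, 0.39]
ft_force: [-0.4, 0.1, 0.4]
grip_width: 1.001
grip_force: 0.0
```

```bash
python3 -c "
from h import *
st()"
```

```text
t 4.35 q [ 0.7874 -0.057   0.1035  2.0605 -0.5453  0.9165  1.806 ] grasp [ 0.4278 -0.3414  0.197 ] th 29.691758094522577 psi -0.8828948205356323 F [-0.4001  0.0952  0.4097] w 1.0009848704009525 0.0
```

Call:
{"method": "jog_arm", "body": {"moves": [0, 0, 0, 0, 0, 0.17, 1, 0, 0, 0, 0, 0, 0.34, 1, 0, 0, 0, 0, 0, 0.51, 1, 0, 0, 0, 0, 0, 0.68, 1, 0, 0, 0, 0, 0, 0.85, 1, 0, 0, 0, 0, 0, 1, 1, 0, 0, 0, 0, 0, 1, 1, 0, 0, 0, 0, 0, 1, 1]}}

```text
time: 5.35
position: [0.4366, -0.3409, 0.1809]
tool_rot: [2.378, 1.539, 0.671]
ft_force: [-0.8, 0.2, 0.1]
grip_width: 1.002
grip_force: 0.0
```

```bash
python3 - <<'E'
s=open('h.py').read()
s=s.replace("    return np.c_[np.cross(y,z),y,z]","    x=np.cross(y,z); return np.c_[-x,-y,z] if FL else np.c_[x,y,z]").replace("def Rt","FL=True\ndef Rt").replace("np.arctan2(-R0[0,1],R0[1,1])","np.arctan2(R0[0,1],-R0[1,1])")
open('h.py','w').write(s)
E
python3 -c "
from h import *
st();goal((.42,-.346,.16),40,.2)"
```

```text
t 5.35 q [ 0.819  -0.056   0.0739  2.0595 -0.5477  0.9173  0.7615] grasp [ 0.4274 -0.3419  0.1971] th 29.700756631669325 psi 1.0854125900007572 F [-0.7823  0.184   0.0853] w 1.002154749664944 0.0
(0.42, -0.346, 0.16) 40 0.2 -> [-0.043 -0.059  0.093 -0.043  0.181  0.919]
```

Call:
{"method": "jog_arm", "body": {"moves": [-0.01, -0.02, 0.01, -0.01, 0.03, 0.16, 1, -0.02, -0.03, 0.03, -0.015, 0.06, 0.32, 1, -0.03, -0.04, 0.05, -0.02, 0.09, 0.48, 1, -0.04, -0.05, 0.07, -0.03, 0.12, 0.64, 1, -0.04, -0.06, 0.09, -0.035, 0.15, 0.78, 1, -0.043, -0.059, 0.093, -0.043, 0.181, 0.919, 1, -0.043, -0.059, 0.093, -0.043, 0.181, 0.919, 1, -0.043, -0.059, 0.093, -0.043, 0.181, 0.919, 1]}}

```text
time: 6.35
position: [0.4319, -0.3437, 0.1461]
tool_rot: [-2.876, -0.288, -1.047]
ft_force: [0.3, -0.8, 0.9]
grip_width: 1.002
grip_force: 0.0
```

```bash
python3 - <<'E'
from h import *
st()
d=snap('wrist','w2.png')
hsv=cv2.cvtColor(d['pixels'],cv2.COLOR_RGB2HSV);k=cv2.inRange(hsv,(50,100,40),(80,255,255))
n,_,q,c=cv2.connectedComponentsWithStats(k)
print([(c[i],q[i],onz(d,*c[i],.068)) for i in range(1,n) if q[i,4]>100])
goal((.484,-.334,.052),40,.2)
goal((.45,-.341,.08),40,.2)
from kin import *
def T(q):
    c,s,o=B; f=ori(s,o,q); x=np.array([1.,0,0]);y=np.array([0,1.,0]);z=np.array([0,0,1.]);n=len(np.atleast_2d(q))
    return np.stack([np.tile(z,(n,1)),f[0].apply(y),f[2].apply(z),f[2].apply(y),f[2].apply(x),f[3].apply(x),f[4].apply(z),f[4].apply(y),f[5].apply(x),f[6].apply(z)],-1)
B=fitori()
A=T(Q).reshape(-1,10);x,res,rk,sv=np.linalg.lstsq(A,P.ravel(),rcond=1e-3);print(x,np.abs(A@x-P.ravel()).max(),sv)
E
```

```text
t 6.35 q [ 0.8933  0.0246  0.1465  2.1434 -0.871   0.924   0.198 ] grasp [ 0.4202 -0.3461  0.1605] th 40.00239888715237 psi 0.19961076972970745 F [ 0.263  -0.8414  0.8611] w 1.0024452549160252 0.0
[(array([258.4906, 206.6075]), array([ 239,  186,   41,   43, 1386], dtype=int32), array([ 0.4846, -0.3372,  0.068 ]))]
(0.484, -0.334, 0.052) 40 0.2 -> [-0.067  0.002  0.416  0.001 -0.    -0.   ]
(0.45, -0.341, 0.08) 40 0.2 -> [-0.096  0.003  0.27   0.001 -0.    -0.   ]
[ 0.2495 -0.0156  0.4678 -0.0106  0.      0.      0.5131 -0.0004  0.
  0.3687] 4.996003610813204e-16 [5.2159 4.5886 4.4632 0.862  0.8032 0.4747 0.3105 0.2478 0.1905 0.1073]
```

View pics/w2.png

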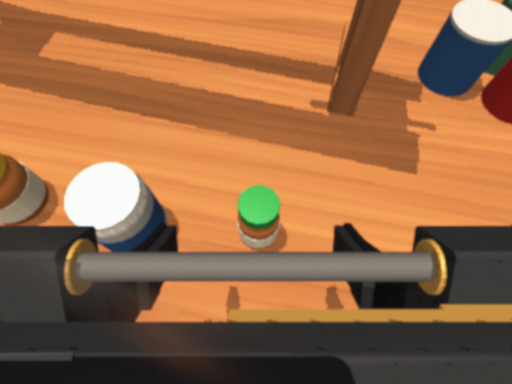

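The green lid is at (258,207), centred between the fingers. The tin at (110,210) and honey at (20,190) are clear to the left. Closing in now.

Call:
{"method": "jog_arm", "body": {"moves": [-0.06, 0.0, 0.15, 0, 0, 0, 1, -0.067, 0.003, 0.28, 0, 0, 0, 1, -0.067, 0.004, 0.38, 0, 0, 0, 1, -0.067, 0.005, 0.416, 0, 0, 0, 1, -0.067, 0.005, 0.416, 0, 0, 0, 1, -0.067, 0.005, 0.416, 0, 0, 0, -1, -0.067, 0.005, 0.416, 0, 0, 0, -1, -0.067, 0.005, 0.416, 0, 0, 0, -1], "newtons": 15}}

```text
time: 7.4
position: [0.4954, -0.3329, 0.038]
tool_rot: [-2.876, -0.282, -1.048]
ft_force: [-0.0, 0.1, 0.5]
grip_width: 0.744
grip_force: 0.0
```

```bash
cat >> kin.py <<'E'
B=(0,(-1,1,-1,1,-1,1,-1),np.array([0,np.pi/2])); X=[.2495,-.0156,.4678,-.0106,.5131,-.0004,.3687]
LO=np.array([-2.86,-.3,-1.38,.06,-1.56,.09,-2.69]);HI=np.array([2.86,2.09,1.24,2.45,4.7,2.05,2.69])
def terms(q):
    f=ori(B[1],B[2],q);y=np.array([0,1.,0]);z=np.array([0,0,1.]);n=len(np.atleast_2d(q))
    return np.stack([np.tile(z,(n,1)),f[0].apply(y),f[2].apply(z),f[2].apply(y),f[4].apply(z),f[4].apply(y),f[6].apply(z)],-1),f[-1]
def fit():
    global X; A=terms(Q)[0].reshape(-1,7); X=np.linalg.lstsq(A,P.ravel(),rcond=1e-4)[0]; return np.abs(A@X-P.ravel()).max()
def ik(p,Rm,q0,w=.02):
    T=R.from_matrix(Rm)
    def e(q):
        A,o=terms(q); return np.r_[(A[0]@X-p)*10,(o.inv()*T).as_rotvec()[0]*2,(q-q0)*w*.1]
    r=least_squares(e,np.clip(q0,LO+.001,HI-.001),bounds=(LO,HI));A,o=terms(r.x)
    return r.x,np.linalg.norm(A[0]@X-p),np.linalg.norm((o.inv()*T).as_rotvec())
E
python3 - <<'E'
from h import *
import h,kin
from kin import ik
s=st(); print(kin.fit(),kin.X)
q0=s['joint_positions']
rng=np.random.default_rng(0)
for name,p in(('bar',(.497,.28,.165)),('hook+30',(.637,-.12,.28))):
  for fl in(True,False):
    for th in(60,75,85):
      h.FL=fl; Rm=Rt(np.radians(th),-.05); sol=[]
      for i in range(14):
        x=ik(np.array(p)+.0187*Rm[:,2],Rm,q0 if i==0 else rng.uniform(kin.LO,kin.HI))
        if x[1]<.004 and x[2]<.02: sol.append(x[0])
      print(name,fl,th,len(sol)); 
      for q in sol[:3]: print('   ',q)
E
```

```text
t 7.4 q [ 0.8409  0.2544  0.0721  2.1569 -1.1135  0.7167  0.4054] grasp [ 0.4836 -0.3353  0.0523] th 40.045607906050776 psi 0.19597779452964365 F [-0.0336  0.1083  0.5185] w 0.7435820471874575 0.0
3.885780586188048e-16 [ 0.2495 -0.0156  0.4678 -0.0106  0.5131 -0.0004  0.3687]
bar True 60 4
    [ 0.3044  0.1775 -1.38    2.3535  1.6047  1.0272  2.4733]
    [-1.7129 -0.013   0.6573  2.4076  1.5081  0.8939  2.4657]
    [-0.382   0.0384 -0.6776  2.3663  1.5163  0.9082  2.4659]
bar True 75 8
    [ 0.1434  0.7692 -1.3689  2.4146  2.1254  1.758   2.3463]
    [-0.3401  0.309  -0.8304  2.4235  1.8665  1.3537  2.1359]
    [-1.1903  0.2009  0.0355  2.45    1.7673  1.1631  2.0682]
bar True 85 9
    [-1.2149  0.3808  0.0298  2.45    1.8609  1.3769  1.8661]
    [-1.2162  0.3809  0.0311  2.45    1.8606  1.3765  1.866 ]
    [-1.2148  0.3808  0.0297  2.45    1.8609  1.3769  1.8661]
bar False 60 9
    [-0.2259  0.0494 -0.8325  2.3623  1.5256  0.9163 -0.6753]
    [-0.967   0.0131 -0.0959  2.3844  1.4984  0.8939 -0.6762]
    [ 0.3044  0.1775 -1.38    2.3535  1.6047  1.0272 -0.6683]
bar False 75 11
    [-
[... 537 characters left out ...]
 -0.218  -0.5322  2.2765  4.7     0.2709  0.0416]
hook+30 True 75 5
    [ 0.0442 -0.1559  0.1972  2.45    3.5234  0.4848  1.3088]
    [ 1.5737 -0.3    -1.2006  2.4111  3.804   0.6659  0.821 ]
    [ 0.6186 -0.137  -0.3508  2.4319  3.6066  0.5215  1.172 ]
hook+30 True 85 0
hook+30 False 60 3
    [-0.1506 -0.2435  0.3435  2.2961 -0.9832  0.09    2.69  ]
    [-0.1506 -0.2435  0.3435  2.2961 -0.9832  0.09    2.69  ]
    [-0.1505 -0.2435  0.3434  2.2961 -0.9833  0.09    2.69  ]
hook+30 False 75 4
    [ 0.0435 -0.1559  0.1979  2.45    3.5232  0.4847 -1.8326]
    [ 0.0447 -0.1558  0.1967  2.45    3.5233  0.4849 -1.8328]
    [ 1.0268 -0.1544 -0.7311  2.4206  3.671   0.5542 -2.0689]
hook+30 False 85 0
```

Call:
{"method": "jog_arm", "body": {"moves": [0, 0, 0, 0, 0, 0, -1, 0, 0, 0, 0, 0, 0, -1, 0, 0, 0, 0, 0, 0, -1, 0, 0, 0, 0, 0, 0, -1, 0, 0, 0, 0, 0, 0, -1, 0, 0, 0, 0, 0, 0, -1, 0, 0, 0, 0, 0, 0, -1, -0.03, 0, -0.03, 0, 0, 0, -1], "newtons": 15}}

```text
time: 8.4
position: [0.483, -0.3335, 0.038]
tool_rot: [-2.873, -0.286, -1.045]
ft_force: [0.7, -0.0, -2.0]
grip_width: 0.453
grip_force: 15.0
```

```bash
python3 - <<'E'
from h import *
import h,kin
from kin import ik
s=st(); q=s['joint_positions']
# continuation: path of grasp points
def Rt2(th,ps,ph): # bar-grasp: tilt th about bar dir ps, then yaw ph about closing axis
    Rm=Rt(np.radians(th),ps); return Rm@R.from_rotvec([0,0,0]).as_matrix() 
W=[((.45,-.34,.30),40,.2),((.42,-.2,.32),40,.1),((.42,-.05,.33),40,0),((.42,.1,.33),40,-.05),((.42,.28,.30),40,-.05),((.475,.28,.20),40,-.05),((.475,.28,.063),40,-.05)]
p0=s['position']-.0187*R.from_rotvec(s['tool_rot']).as_matrix()[:,2];
a=(p0,40,.2)
for b in W:
    for t in np.linspace(.25,1,4):
        p=np.array(a[0])*(1-t)+np.array(b[0])*t; Rm=Rt(np.radians(a[1]*(1-t)+b[1]*t),a[2]*(1-t)+b[2]*t)
        q,e,o=ik(p+.0187*Rm[:,2],Rm,q)
    print(b,q,e.round(4),o.round(3)); a=b
goal((.45,-.34,.30),40,.2)
E
```

```text
t 8.4 q [ 0.8553  0.2452  0.0814  2.1689 -1.1053  0.7335  0.4196] grasp [ 0.4712 -0.3359  0.0523] th 40.000333512395066 psi 0.19926761090746134 F [ 0.6824 -0.0442 -2.0393] w 0.4529290685180129 14.988231329043629
((0.45, -0.34, 0.3), 40, 0.2) [ 0.8632 -0.0997  0.1038  1.9595 -0.7178  1.0897 -0.1214] 0.0 0.0
((0.42, -0.2, 0.32), 40, 0.1) [ 1.009  -0.3    -0.1498  2.0718 -0.714   1.1821 -0.3432] 0.0169 0.145
((0.42, -0.05, 0.33), 40, 0) [ 0.4723 -0.3    -0.1438  1.9545 -0.3453  1.2236 -1.1029] 0.0446 0.387
((0.42, 0.1, 0.33), 40, -0.05) [-0.5292 -0.3    -0.1465  2.0096  0.4961  1.2605 -2.4973] 0.0366 0.32
((0.42, 0.28, 0.3), 40, -0.05) [-0.3782 -0.3    -0.5218  2.0664  0.4529  1.0105 -2.69  ] 0.0061 0.065
((0.475, 0.28, 0.2), 40, -0.05) [ 0.3961 -0.3    -1.1552  2.1796  0.3914  0.6429 -2.69  ] 0.0003 0.006
((0.475, 0.28, 0.063), 40, -0.05) [ 0.6873 -0.2166 -1.38    2.3656  0.4312  0.2859 -2.69  ] 0.0306 0.152
(0.45, -0.34, 0.3) 40 0.2 -> [ 0.475 -0.003 -0.679 -0.002 -0.    -0.002]
```

```bash
cat > s.py <<'E'
from h import *
import h,kin
from kin import ik
rng=np.random.default_rng(1); q0=ctrl.get_state()['joint_positions']
for p in((.47,.28,.063),(.45,.28,.25),(.5,.05,.3)):
 for th in(25,40):
  for ps in(-.05,.25):
   Rm=Rt(np.radians(th),ps); S=[]
   for i in range(12):
     g=np.array([-.5,0,0,2,.3,.8,-2.3])+rng.normal(0,.3,7)
     x=ik(np.array(p)+.0187*Rm[:,2],Rm,g)
     if x[1]<.003 and x[2]<.01: S.append(x[0])
   S.sort(key=lambda q:-min(np.minimum(q-kin.LO,kin.HI-q)/np.array([2,1,1,1,1,1,1])))
   print(p,th,ps,len(S),S[0] if S else '')
E
python3 s.py
```

```text
(0.47, 0.28, 0.063) 25 -0.05 12 [-1.6828  0.1148  0.9389  2.2183  0.4037  0.5859 -2.69  ]
(0.47, 0.28, 0.063) 25 0.25 12 [-0.2193  0.063  -0.4921  2.2296  0.461   0.5037 -2.392 ]
(0.47, 0.28, 0.063) 40 -0.05 0 
(0.47, 0.28, 0.063) 40 0.25 0 
(0.45, 0.28, 0.25) 25 -0.05 12 [-0.4355 -0.1595 -0.3489  2.0075  0.3155  1.0073 -2.5415]
(0.45, 0.28, 0.25) 25 0.25 12 [-0.5991 -0.2189 -0.1211  2.0632  0.2118  0.9141 -2.1404]
(0.45, 0.28, 0.25) 40 -0.05 0 
(0.45, 0.28, 0.25) 40 0.25 0 
(0.5, 0.05, 0.3) 25 -0.05 0 
(0.5, 0.05, 0.3) 25 0.25 0 
(0.5, 0.05, 0.3) 40 -0.05 0 
(0.5, 0.05, 0.3) 40 0.25 0
```

```bash
python3 -c "
from h import *
goal((.4712,-.336,.062),22,.2)"
```

```text
(0.4712, -0.336, 0.062) 22 0.2 -> [ 0.001  0.    -0.028 -0.002 -0.3   -0.002]
```

Call:
{"method": "jog_arm", "body": {"moves": [0, 0, 0, 0, 0, 0, 0.5, 0, 0, 0, 0, 0, 0, 0.5, 0, 0, 0, 0, 0, 0, 0.5, 0, 0, -0.014, 0, -0.15, 0, 0.5, 0.001, 0, -0.028, 0, -0.3, 0, 0.5, 0.001, 0, -0.028, 0, -0.3, 0, -1, 0.001, 0, -0.028, 0, -0.3, 0, -1, 0.001, 0, -0.028, 0, -0.3, 0, -1], "newtons": 15}}

```text
time: 9.4
position: [0.4773, -0.3354, 0.0444]
tool_rot: [-3.03, -0.297, -0.589]
ft_force: [-0.5, -0.9, -0.6]
grip_width: 0.497
grip_force: 0.0
```

```bash
python3 - <<'E'
from h import *
st();goal((.46,-.33,.25),22,.2)
d=snap('scene');k=cv2.inRange(cv2.cvtColor(d['pixels'],cv2.COLOR_RGB2HSV),(50,100,40),(80,255,255));print([c for c in [cv2.boundingRect(x) for x in cv2.findContours(k,0,2)[0]] if c[2]>5])
E
```

```text
t 9.4 q [ 0.6235  0.2098  0.1515  2.0399 -0.5272  0.7411 -0.2407] grasp [ 0.4705 -0.3368  0.0617] th 22.023068680520186 psi 0.1963978491737491 F [-0.5374 -0.859  -0.5657] w 0.4971002327430759 0.0
(0.46, -0.33, 0.25) 22 0.2 -> [ 0.208 -0.031 -0.593 -0.002 -0.    -0.004]
[(106, 210, 14, 11), (371, 89, 24, 56)]
```

Call:
{"method": "jog_arm", "body": {"moves": [0, 0, 0, 0, 0, 0, -1, 0, 0, 0, 0, 0, 0, -1, 0, 0, 0, 0, 0, 0, -1, 0.03, 0, -0.08, 0, 0, 0, -1, 0.1, -0.015, -0.25, 0, 0, 0, -1, 0.15, -0.02, -0.42, 0, 0, 0, -1, 0.2, -0.03, -0.59, 0, 0, 0, -1, 0.2, -0.03, -0.59, 0, 0, 0, -1], "newtons": 15}}

```text
time: 10.45
position: [0.4676, -0.3316, 0.2375]
tool_rot: [-3.035, -0.3, -0.602]
ft_force: [-0.3, -0.1, -1.1]
grip_width: 0.441
grip_force: 15.0
```

```bash
cat > s.py <<'E'
from h import *
import h,kin
from kin import ik
s=st(); q=s['joint_positions']
W=[((.52,-.1,.30),10,.1),((.54,.12,.31),8,.1),((.45,.28,.28),20,.15),((.463,.28,.2),22,.15),((.463,.28,.073),22,.15)]
p0=s['position']-.0187*R.from_rotvec(s['tool_rot']).as_matrix()[:,2];
a=(p0,22,.2)
for b in W:
    for t in np.linspace(.25,1,4):
        p=np.array(a[0])*(1-t)+np.array(b[0])*t; Rm=Rt(np.radians(a[1]*(1-t)+b[1]*t),a[2]*(1-t)+b[2]*t)
        q,e,o=ik(p+.0187*Rm[:,2],Rm,q)
    print(b,q,e.round(4),o.round(3)); a=b
goal(*W[0])
E
python3 s.py
```

```text
t 10.45 q [ 0.59   -0.0255  0.1784  1.8694 -0.3525  1.0891 -0.4731] grasp [ 0.4606 -0.3329  0.2548] th 22.39933886354433 psi 0.19586862210522218 F [-0.33   -0.0847 -1.0826] w 0.4410381775034483 14.994560843333602
((0.52, -0.1, 0.3), 10, 0.1) [ 0.3553 -0.0745 -0.174   1.7838 -0.064   1.2638 -1.2759] 0.0 0.0
((0.54, 0.12, 0.31), 8, 0.1) [ 0.1382  0.0024 -0.4192  1.6872  0.0269  1.3149 -1.7567] 0.0 0.0
((0.45, 0.28, 0.28), 20, 0.15) [ 0.0031 -0.19   -0.64    1.9238  0.0578  1.0627 -2.087 ] 0.0 0.0
((0.463, 0.28, 0.2), 22, 0.15) [ 0.0092 -0.1197 -0.6816  2.0451  0.1527  0.8618 -2.1827] 0.0 0.0
((0.463, 0.28, 0.073), 22, 0.15) [-0.0362  0.082  -0.7013  2.177   0.4541  0.6227 -2.4824] 0.0 0.0
(0.52, -0.1, 0.3) 10 0.1 -> [ 0.365 -0.721 -0.013 -0.02  -0.207  0.09 ]
```

Call:
{"method": "jog_arm", "body": {"moves": [0.36, -0.72, -0.01, -0.02, -0.2, 0.09, -1, 0.36, -0.72, -0.01, -0.02, -0.2, 0.09, -1, 0.36, -0.72, -0.01, -0.02, -0.2, 0.09, -1, 0.36, -0.72, -0.01, -0.02, -0.2, 0.09, -1, 0.36, -0.72, -0.01, -0.02, -0.2, 0.09, -1, 0.36, -0.72, -0.01, -0.02, -0.2, 0.09, -1, 0.36, -0.72, -0.01, -0.02, -0.2, 0.09, -1, 0.36, -0.72, -0.01, -0.02, -0.2, 0.09, -1]}}

```text
time: 11.45
position: [0.5202, -0.1001, 0.2747]
tool_rot: [-3.11, -0.15, -0.269]
ft_force: [-0.3, -0.2, -1.3]
grip_width: 0.437
grip_force: 15.0
```

```bash
python3 -c "
from h import *
st();goal((.52,.14,.31),10,.1)"
```

```text
t 11.45 q [ 0.3178 -0.0766 -0.1316  1.7997 -0.0694  1.2544 -1.2721] grasp [ 0.517  -0.1006  0.2931] th 9.931089621613568 psi 0.09739399766563557 F [-0.2664 -0.1581 -1.3443] w 0.43717023056519144 14.994113270659
(0.52, 0.14, 0.31) 10 0.1 -> [ 0.095 -0.797 -0.034 -0.007  0.001 -0.004]
```

Call:
{"method": "jog_arm", "body": {"moves": [0.09, -0.8, -0.03, 0, 0, 0, -1, 0.09, -0.8, -0.03, 0, 0, 0, -1, 0.09, -0.8, -0.03, 0, 0, 0, -1, 0.09, -0.8, -0.03, 0, 0, 0, -1, 0.09, -0.8, -0.03, 0, 0, 0, -1, 0.09, -0.8, -0.03, 0, 0, 0, -1, 0.09, -0.8, -0.03, 0, 0, 0, -1, 0.09, -0.8, -0.03, 0, 0, 0, -1]}}

```text
time: 12.45
position: [0.5218, 0.1413, 0.2906]
tool_rot: [-3.11, -0.151, -0.27]
ft_force: [1.2, 0.1, -1.1]
grip_width: 0.441
grip_force: 15.0
```

```bash
python3 - <<'E'
from h import *
st();goal((.44,.28,.30),20,.15);goal((.44,.26,.30),20,.15)
b=snap('side','s2.png');a=snap('scene')
E
```

```text
t 12.45 q [ 0.1052 -0.0605 -0.4186  1.7492  0.0054  1.2762 -1.7897] grasp [0.5186 0.1408 0.309 ] th 9.973550793254823 psi 0.09771408922381916 F [ 1.1569  0.0885 -1.1106] w 0.44052295792981705 14.994154621381313
(0.44, 0.28, 0.3) 20 0.15 -> [-0.207 -0.488 -0.005  0.006  0.167 -0.05 ]
(0.44, 0.26, 0.3) 20 0.15 -> [-0.214 -0.421 -0.006  0.006  0.167 -0.05 ]
```

View pics/s2.png

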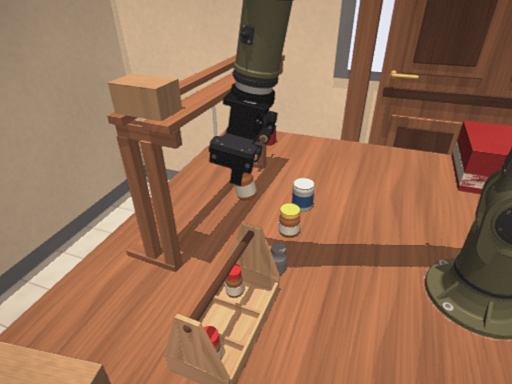

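The jar hangs straight in the hand at (245,188), clear of everything. The caddy is at (170–280,230–380). I'll take an enlarged side crop of the caddy to refine its pose.

```bash
python3 - <<'E'
from h import *
b=cv2.imread('pics/s2.png');c=cv2.resize(b[220:390,160:300],None,fx=4,fy=3.5,interpolation=cv2.INTER_CUBIC);cv2.imwrite('pics/c2.png',c);print(c.shape)
d=snap('side')
C=np.array([.496,.282,0]);
for y in(-.05,):
  Y=R.from_rotvec([0,0,y])
  for n,p in dict(bar=(0,0,.165),bp=(0,.122,.165),bm=(0,-.122,.165),fwp=(-.065,.13,.04),fwm=(-.065,-.13,.04),bwp=(.065,.13,0.04),bwm=(.065,-.13,0.04),pm=(-.022,-.13,.182),pp=(-.022,.13,.182),d1=(-.058,-.041,.028),d2=(-.058,.041,.028)).items():
    u,v=proj(d,C+Y.apply(p)); print(n,round((u-160)*4),round((v-220)*3.5))
E
```

```text
(574, 560, 3)
bar 256 190
bp 113 375
bm 364 52
fwp 267 594
fwm 478 218
bwp 14 492
bwm 273 161
pm 408 31
pp 146 383
d1 406 333
d2 340 448
```

View pics/c2.png

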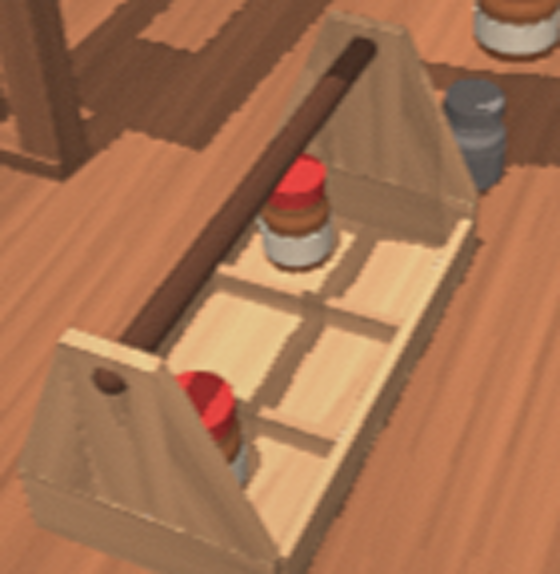

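The crop matches the predicted projection to 2–3 mm: dividers at (397,333) and (337,447), far bar end at (368,45). So the caddy centre is about (0.497,0.282) with yaw −0.05.

Call:
{"method": "jog_arm", "body": {"moves": [-0.207, -0.488, 0, 0, 0.167, -0.05, -1, -0.207, -0.488, 0, 0, 0.167, -0.05, -1, -0.207, -0.488, 0, 0, 0.167, -0.05, -1, -0.207, -0.488, 0, 0, 0.167, -0.05, -1, -0.207, -0.488, 0, 0, 0.167, -0.05, -1, -0.207, -0.488, 0, 0, 0.167, -0.05, -1, -0.207, -0.488, 0, 0, 0.167, -0.05, -1, -0.207, -0.488, 0, 0, 0.167, -0.05, -1]}}

```text
time: 13.6
position: [0.4463, 0.282, 0.2811]
tool_rot: [-3.065, -0.232, -0.541]
ft_force: [0.6, 0.6, -0.4]
grip_width: 0.435
grip_force: 15.0
```

```bash
python3 -c "
from h import *
st();goal((.438,.284,.22),24,.08);goal((.440,.284,.135),24,.08)"
```

```text
t 13.6 q [ 0.0023 -0.2179 -0.6415  1.9044  0.0435  1.1069 -2.0813] grasp [0.44   0.2811 0.2987] th 19.99400858115822 psi 0.14995639152016213 F [ 0.6212  0.644  -0.4458] w 0.4353173218607034 14.994406413752586
(0.438, 0.284, 0.22) 24 0.08 -> [-0.09  -0.011  0.244 -0.02   0.067  0.064]
(0.44, 0.284, 0.135) 24 0.08 -> [-0.181 -0.011  0.513 -0.02   0.067  0.064]
```

Call:
{"method": "jog_arm", "body": {"moves": [-0.05, -0.005, 0.12, -0.01, 0.035, 0.03, -1, -0.09, -0.011, 0.244, -0.02, 0.067, 0.064, -1, -0.13, -0.011, 0.36, -0.02, 0.067, 0.064, -1, -0.16, -0.011, 0.45, -0.02, 0.067, 0.064, -1, -0.181, -0.011, 0.513, -0.02, 0.067, 0.064, -1, -0.181, -0.011, 0.513, -0.02, 0.067, 0.064, -1, -0.181, -0.011, 0.513, -0.02, 0.067, 0.064, -1, -0.181, -0.011, 0.513, -0.02, 0.067, 0.064, -1]}}

```text
time: 14.6
position: [0.448, 0.2856, 0.1193]
tool_rot: [-3.052, -0.123, -0.653]
ft_force: [0.2, -0.3, -2.1]
grip_width: 0.438
grip_force: 15.0
```

```bash
python3 - <<'E'
from h import *
st();goal((.464,.284,.09),24,.08);goal((.464,.284,.0695),24,.08)
b=snap('side','s3.png');a=snap('wrist')
c=np.hstack([cv2.resize(b['pixels'][150:390,140:340,::-1],None,fx=2,fy=2,interpolation=cv2.INTER_CUBIC),cv2.resize(a['pixels'][:,:,::-1],(400,300))[:300].repeat(1,0) if 0 else cv2.copyMakeBorder(cv2.resize(a['pixels'][:,:,::-1],(400,300)),0,180,0,0,0)])
cv2.imwrite('pics/c3.png',c)
E
```

```text
t 14.6 q [ 0.0443 -0.0823 -0.8116  2.1616  0.3096  0.7306 -2.4652] grasp [0.4404 0.285  0.1364] th 24.156724705832488 psi 0.08087634117376327 F [ 0.1659 -0.3435 -2.1081] w 0.4376343641322727 14.994485168717802
(0.464, 0.284, 0.09) 24 0.08 -> [ 0.008  0.01   0.173 -0.001 -0.003  0.   ]
(0.464, 0.284, 0.0695) 24 0.08 -> [-0.02   0.01   0.235 -0.001 -0.003  0.   ]Traceback (most recent call last):
  File "<stdin>", line 4, in <module>
    return _nx.concatenate(arrs, 1, dtype=dtype, casting=casting)
           ~~~~~~~~~~~~~~~^^^^^^^^^^^^^^^^^^^^^^^^^^^^^^^^^^^^^^^
ValueError: all the input array dimensions except for the concatenation axis must match exactly, but along dimension 0, the array at index 0 has size 468 and the array at index 1 has size 480
```

Call:
{"method": "jog_arm", "body": {"moves": [0.004, 0.005, 0.06, 0, 0, 0, -1, 0.006, 0.01, 0.12, 0, 0, 0, -1, 0.008, 0.01, 0.173, 0, 0, 0, -1, 0.008, 0.01, 0.173, 0, 0, 0, -1, -0.002, 0.01, 0.195, 0, 0, 0, -1, -0.01, 0.01, 0.212, 0, 0, 0, -1, -0.015, 0.01, 0.224, 0, 0, 0, -1, -0.015, 0.01, 0.224, 0, 0, 0, -1]}}

```text
time: 15.7
position: [0.4704, 0.2839, 0.0545]
tool_rot: [-3.054, -0.124, -0.65]
ft_force: [0.3, -0.0, -1.0]
grip_width: 0.439
grip_force: 15.0
```

```bash
python3 - <<'E'
from h import *
st();goal((.464,.284,.0695),24,.08)
b=snap('side');a=snap('scene');w=snap('wrist')
L=cv2.resize(b['pixels'][150:390,140:340,::-1],(400,480),interpolation=cv2.INTER_CUBIC)
M=np.vstack([cv2.resize(a['pixels'][150:270,270:430,::-1],(400,240),interpolation=cv2.INTER_CUBIC),cv2.resize(w['pixels'][:,:,::-1],(400,240))])
cv2.imwrite('pics/c3.png',np.hstack([L,M]))
E
```

```text
t 15.7 q [-0.0245  0.0943 -0.7555  2.1857  0.5721  0.6317 -2.6802] grasp [0.4628 0.2833 0.0716] th 24.01754372811451 psi 0.0813357818138778 F [ 0.3261 -0.0272 -1.0321] w 0.43863155308134816 14.99447506852448
(0.464, 0.284, 0.0695) 24 0.08 -> [ 0.001 -0.002  0.008 -0.    -0.     0.001]
```

View pics/c3.png

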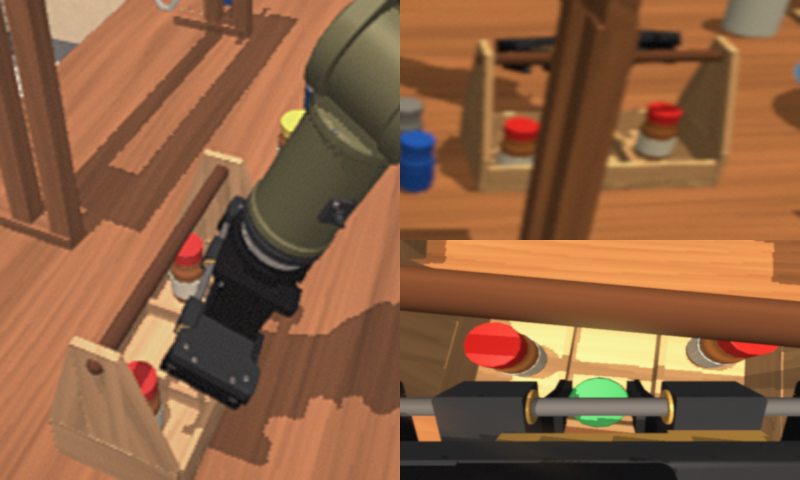

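The wrist view shows the green lid centred between the dividers (570–660 in the crop), with both red jars clear of the fingers. I'm lowering gently.

Call:
{"method": "jog_arm", "body": {"moves": [-0.0013, 0, 0.003, 0, 0, 0, -1, -0.0026, 0, 0.006, 0, 0, 0, -1, -0.004, 0, 0.009, 0, 0, 0, -1, -0.004, 0, 0.009, 0, 0, 0, -1, -0.0053, 0, 0.012, 0, 0, 0, -1, -0.0053, 0, 0.012, 0, 0, 0, -1, -0.0053, 0, 0.012, 0, 0, 0, -1, -0.0053, 0, 0.012, 0, 0, 0, -1]}}

```text
time: 16.85
position: [0.4723, 0.2841, 0.0523]
tool_rot: [-3.053, -0.123, -0.655]
ft_force: [-0.1, -1.8, 7.0]
grip_width: 0.442
grip_force: 15.0
```

```bash
python3 -c "
from h import *
st()"
```

```text
t 16.85 q [-0.0944  0.0938 -0.6839  2.1883  0.5734  0.6222 -2.6844] grasp [0.4646 0.2835 0.0694] th 24.20582432374082 psi 0.08053443410148257 F [-0.1498 -1.8279  7.017 ] w 0.4424246134141746 15.029160333797336
```

Call:
{"method": "jog_arm", "body": {"moves": [0, 0, 0, 0, 0, 0, 0.16, 0, 0, 0, 0, 0, 0, 0.16, 0, 0, 0, 0, 0, 0, 0.16, 0, 0, 0, 0, 0, 0, 0.16, 0, 0, -0.03, 0, 0, 0, 0.16, 0, 0, -0.1, 0, 0, 0, 0.16, 0, 0, -0.25, 0, 0, 0, 0.16, 0, 0, -0.42, 0, 0, 0, 0.16]}}

```text
time: 17.85
position: [0.4183, 0.2797, 0.1668]
tool_rot: [-3.054, -0.125, -0.648]
ft_force: [2.4, 0.6, 0.9]
grip_width: 0.578
grip_force: 0.0
```

```bash
cat > s.py <<'E'
from h import *
import h,kin
from kin import ik
s=st()
d=snap('wrist')
for nm,lo,hi,z in(('green',(50,100,40),(80,255,255),.076),):
    k=cv2.inRange(cv2.cvtColor(d['pixels'],cv2.COLOR_RGB2HSV),lo,hi);n,_,q,c=cv2.connectedComponentsWithStats(k)
    print(nm,[(c[i],q[i],onz(d,*c[i],z)) for i in range(1,n) if q[i,4]>100])
cv2.imwrite('pics/w4.png',d['pixels'][:,:,::-1])
h.FL=False
def Rb(th,yb,ph): return Rt(np.radians(th),yb)@R.from_rotvec([ph,0,0]).as_matrix() if 0 else Rt2(th,yb,ph)
def Rt2(th,yb,ph):
    # closing axis = normal c in plane perpendicular to the bar, approach tilted th; rotate approach by ph about c
    b=np.array([-np.sin(yb),np.cos(yb),0]); z=np.array([np.sin(th)*np.cos(yb),np.sin(th)*np.sin(yb),-np.cos(th)]); c=np.cross(b,z)
    if c[2]<0:c=-c
    z=R.from_rotvec(c*ph).apply(z); return z,c
rng=np.random.default_rng(3)
for th in(75,82,88):
  for ph in(-.7,-.4,-.2,0,.3):
    out=[]
    for p in((.497,.282,.165),(.637,-.12,.285)):
      z,c=Rt2(np.radians(th),-.05,ph); best=[]
      for sg in(1,-1):
        y=c*sg; Rm=np.c_[np.cross(y,z),y,z]
        for i in range(8):
          x=ik(np.array(p)+.0187*z,Rm,np.array([-.3,.2,-.3,2.2,2.5,.9,0])+rng.normal(0,.7,7))
          if x[1]<.003 and x[2]<.01: best.append((min(np.minimum(x[0]-kin.LO,kin.HI-x[0])),sg,x[0]))
      best.sort(key=lambda b:-b[0]); out.append((len(best),)+(best[0] if best else ()))
    print(th,ph,out)
E
python3 s.py
```

```text
t 17.85 q [-0.0727 -0.2244 -0.6877  2.1574  0.1611  0.8378 -2.3492] grasp [0.4107 0.2791 0.1839] th 23.9557551352001 psi 0.08161164281445381 F [2.4202 0.6291 0.8778] w 0.5781786626265121 0.0
green [(array([255.4889, 188.5519]), array([ 235,  168,   42,   42, 1350], dtype=int32), array([0.4637, 0.282 , 0.076 ]))]
75 -0.7 [(16, np.float64(0.5024011714407686), 1, array([-1.7529,  0.7242,  0.7121,  1.9097,  0.8623,  1.3243, -2.1876])), (14, np.float64(0.20185788396595905), 1, array([ 0.0552,  0.1109, -0.4242,  2.2481,  1.7683,  1.1529, -2.166 ]))]
75 -0.4 [(12, np.float64(0.33183811579085365), -1, array([-0.6452,  0.5086, -0.6203,  2.1182,  1.5199,  1.6599,  0.6744])), (12, np.float64(0.06466084859917931), -1, array([ 0.6505, -0.0962, -0.7876,  2.3853,  2.1469,  0.6822,  0.7402]))]
75 -0.2 [(12, np.float64(0.1801078938454035), -1, array([-0.3317,  0.4994, -0.9284,  2.2699,  1.7388,  1.6249,  0.6512])), (12, np.float64(0.015007087214124137), -1, array([ 0.5923, -0.1638, -0.532 ,  2.435 ,  2.7798,  0.4744,  0.2479]))]
75 0 [(13, np.float64(0.033841762403761244), -1, array([-0.184 ,  0.3805
[... 1429 characters left out ...]
array([ 0.5221,  0.3487, -0.9371,  2.2777,  2.0628,  1.493 , -2.419 ]))]
88 -0.4 [(13, np.float64(0.32456640948239457), -1, array([-1.0081,  0.591 , -0.2397,  2.1254,  1.5336,  1.6987,  0.4425])), (12, np.float64(0.0030359795067989026), -1, array([ 0.5832,  0.1089, -0.7637,  2.447 ,  2.4195,  1.0957,  0.4663]))]
88 -0.2 [(12, np.float64(0.17897403903889497), -1, array([-0.5909,  0.6228, -0.6637,  2.271 ,  1.8478,  1.8188,  0.4306])), (0,)]
88 0 [(11, np.float64(0.027351295104128148), -1, array([-0.6935,  0.4972, -0.4952,  2.4226,  1.9923,  1.6392,  0.3394])), (0,)]
88 0.3 [(0,), (11, np.float64(0.06587996151044795), -1, array([ 0.5363,  0.1331, -0.0019,  2.3841,  4.0469,  1.1145, -0.4882]))]
```

```bash
cat > bar.py <<'E'
from h import *
import kin
from kin import ik
def Rbar(th,yb,ph,sg=1):
    th=np.radians(th); b=np.array([-np.sin(yb),np.cos(yb),0]); z=np.array([np.sin(th)*np.cos(yb),np.sin(th)*np.sin(yb),-np.cos(th)]); c=np.cross(b,z)
    if c[2]<0:c=-c
    z=R.from_rotvec(c*ph).apply(z); y=c*sg; return np.c_[np.cross(y,z),y,z]
def goalR(p,Rm,off=.014):
    s=ctrl.get_state(); R0=R.from_rotvec(s['tool_rot']).as_matrix()
    print(p,'->',np.r_[R0.T@(np.array(p)+off*Rm[:,2]-s['position'])/.3, R.from_matrix(R0.T@Rm).as_rotvec()/np.radians(60)].round(3))
def path(q,W,n=6,off=.014):
    "W: list of (grasp point, R); from W[0]"
    for a,b in zip(W,W[1:]):
        w=R.from_matrix(a[1].T@b[1]).as_rotvec()
        for t in np.linspace(1/n,1,n):
            Rm=a[1]@R.from_rotvec(w*t).as_matrix(); p=np.array(a[0])*(1-t)+np.array(b[0])*t
            q,e,o=ik(p+off*Rm[:,2],Rm,q)
        print(np.array(b[0]),'turn',np.linalg.norm(w).round(2),q,e.round(4),o.round(3))
    return q
E
python3 - <<'E'
from bar import *
s=st();R0=R.from_rotvec(s['tool_rot']).as_matrix();p0=s['position']-.014*R0[:,2]
a=snap('scene')
for p in((458,195),(415,165),(380,140)): print(p,onz(a,*p,.0))
for sg in(1,-1):
    Rb=Rbar(86,-.05,-.6,sg);z=Rb[:,2];g=np.array([.4974,.29,.165]);h=np.array([.637,-.112,.25]);u=np.array([0,0,1])
    Rm0=Rt(np.radians(30),-.5)
    q=path(s['joint_positions'],[(p0,R0),((.40,.33,.28),R0),(g-.12*z+.1*u,Rb),(g-.12*z,Rb),(g,Rb),(g+.13*u,Rb),((.53,.1,.3),Rb),(h+.03*u-[.06,0,0],Rb),(h+.03*u,Rb),(h,Rb)])
goalR((.40,.33,.28),R0);print(z)
E
```

```text
t 17.9 q [-0.0743 -0.2349 -0.688   2.1512  0.1568  0.8412 -2.3458] grasp [0.4114 0.2824 0.1914] th 24.572141840816773 psi 0.08490847041094815 F [-0.384   1.0573  3.8389] w 0.5846419713849598 0.0
(458, 195) [0.3486 0.7212 0.    ]
(415, 165) [0.1299 0.6822 0.    ]
(380, 140) [-0.1089  0.6434  0.    ]
[0.4  0.33 0.28] turn 0.0 [-0.0982 -0.253  -0.7239  1.9645  0.1359  1.0503 -2.3687] 0.0 0.0
[0.4021 0.3626 0.2719] turn 1.59 [-1.005   0.5684 -0.4895  1.837   1.3161  2.05   -2.4548] 0.0 0.0
[0.4021 0.3626 0.1719] turn 0.0 [-1.027   0.7432 -0.4618  1.8348  1.3067  2.0169 -2.629 ] 0.0 0.0
[0.4974 0.29   0.165 ] turn 0.0 [-0.88    0.6866 -0.3868  1.9376  1.4339  1.8611 -2.6075] 0.0 0.0
[0.4974 0.29   0.295 ] turn 0.0 [-0.8531  0.4465 -0.4182  1.9361  1.4251  1.8726 -2.3683] 0.0 0.0
[0.53 0.1  0.3 ] turn 0.0 [-0.6529  0.1631 -0.3265  2.2823  1.5248  1.6025 -2.4013] 0.0 0.0
[ 0.577 -0.112  0.28 ] turn 0.0 [ 0.9472  0.2589 -1.38    2.45    2.0667  1.4238 -2.4199] 0.0012 0.009
[ 0.637 -0.112  0.28 ] turn 0.0 [ 0.8252  0.4095 -1.2354  2.3359  2.1788  1.4678 -2.3482] 0.0 0.0
[ 0.637 -0.112  0.25 ]
[... 375 characters left out ...]
[0.4974 0.29   0.165 ] turn 0.0 [ 0.692  -0.3    -1.1486  2.3589 -1.0816  0.09   -2.69  ] 0.0608 1.077
[0.4974 0.29   0.295 ] turn 0.0 [ 0.336  -0.3    -0.7587  2.2858 -0.9165  0.09   -2.69  ] 0.0956 1.067
[0.53 0.1  0.3 ] turn 0.0 [ 0.4247 -0.3    -0.5367  2.3156 -0.7679  0.09   -2.69  ] 0.1054 0.84
[ 0.577 -0.112  0.28 ] turn 0.0 [ 0.7734 -0.3    -0.5549  2.2984 -0.6756  0.09   -2.69  ] 0.0506 0.605
[ 0.637 -0.112  0.28 ] turn 0.0 [ 1.1085 -0.3    -0.9006  2.2213 -0.7502  0.09   -2.69  ] 0.0292 0.577
[ 0.637 -0.112  0.25 ] turn 0.0 [ 1.2166 -0.3    -1.0138  2.2317 -0.779   0.09   -2.69  ] 0.028 0.596
(0.4, 0.33, 0.28) -> [ 0.099 -0.163 -0.301  0.    -0.001 -0.001]
[ 0.7941 -0.6051 -0.0576]
```

Call:
{"method": "jog_arm", "body": {"moves": [0.04, -0.05, -0.15, 0, 0, 0, 0.5, 0.1, -0.16, -0.3, 0, 0, 0, 0.5, 0.1, -0.16, -0.3, 0, 0, 0, 0.5, 0.1, -0.16, -0.3, 0, 0, 0, 0.3, 0.1, -0.16, -0.3, 0, 0, 0, 0.3, 0.1, -0.16, -0.3, 0, 0, 0, 0.3, 0.1, -0.16, -0.3, 0, 0, 0, 0.3, 0.1, -0.16, -0.3, 0, 0, 0, 0.3]}}

```text
time: 18.95
position: [0.4064, 0.3267, 0.2601]
tool_rot: [-3.054, -0.123, -0.65]
ft_force: [0.4, 0.2, -0.7]
grip_width: 0.648
grip_force: 0.0
```

```bash
python3 - <<'E'
from bar import *
s=st();Rb=Rbar(86,-.05,-.6);z=Rb[:,2];g=np.array([.4974,.29,.165])
goalR(g-.09*z+[0,0,.1],Rb)
E
```

```text
t 18.95 q [-0.106  -0.2436 -0.7146  1.9721  0.1415  1.0476 -2.3726] grasp [0.3988 0.3261 0.2772] th 24.01732695202544 psi 0.08075815556551144 F [ 0.4192  0.2333 -0.6798] w 0.648349799625821 0.0
[0.4259 0.3445 0.2702] -> [ 0.108 -0.023  0.014 -1.179  0.265 -0.923]
```

Call:
{"method": "jog_arm", "body": {"moves": [0, 0, 0, -0.12, 0.026, -0.092, 0.3, 0, 0, 0, -0.24, 0.053, -0.185, 0.3, 0, 0, 0, -0.36, 0.08, -0.28, 0.3, 0, 0, 0, -0.47, 0.106, -0.37, 0.3, 0, 0, 0, -0.59, 0.132, -0.46, 0.3, 0, 0, 0, -0.7, 0.158, -0.55, 0.3, 0, 0, 0, -0.79, 0.178, -0.62, 0.3, 0, 0, 0, -0.79, 0.178, -0.62, 0.3]}}

```text
time: 19.95
position: [0.4056, 0.3276, 0.2578]
tool_rot: [2.022, 0.636, 0.703]
ft_force: [-0.1, -0.0, 0.2]
grip_width: 0.649
grip_force: 0.0
```

```bash
python3 - <<'E'
from bar import *
s=st();Rb=Rbar(86,-.05,-.6);z=Rb[:,2];g=np.array([.4974,.29,.165])
goalR(g-.09*z+[0,0,.1],Rb)
E
```

```text
t 19.95 q [-0.633   0.3916 -0.8321  1.841   1.1063  1.8587 -2.6568] grasp [0.3928 0.3383 0.2663] th 62.952933508295914 psi 0.33443382095453683 F [-0.1029 -0.01    0.1777] w 0.6486856035313168 0.0
[0.4259 0.3445 0.2702] -> [ 0.102  0.037  0.038 -0.39   0.085 -0.3  ]
```

Call:
{"method": "jog_arm", "body": {"moves": [0.03, 0.01, 0.01, -0.1, 0.02, -0.08, 0.3, 0.06, 0.02, 0.02, -0.2, 0.043, -0.15, 0.3, 0.09, 0.03, 0.03, -0.3, 0.065, -0.23, 0.3, 0.102, 0.037, 0.038, -0.39, 0.085, -0.3, 0.3, 0.102, 0.037, 0.038, -0.39, 0.085, -0.3, 0.3, 0.102, 0.037, 0.038, -0.39, 0.085, -0.3, 0.3, 0.102, 0.037, 0.038, -0.39, 0.085, -0.3, 0.3, 0.102, 0.037, 0.038, -0.39, 0.085, -0.3, 0.3]}}

```text
time: 20.95
position: [0.438, 0.3351, 0.2726]
tool_rot: [1.486, 0.765, 0.675]
ft_force: [-0.3, -0.8, 0.8]
grip_width: 0.649
grip_force: 0.0
```

```bash
python3 - <<'E'
from bar import *
s=st();R0=R.from_rotvec(s['tool_rot']).as_matrix();print(R0)
Rb=Rbar(86,-.05,-.6);z=Rb[:,2];g=np.array([.4974,.29,.165])
goalR(g-.09*z+[0,0,.1],Rb);goalR(g-.09*z,Rb)
path(s['joint_positions'],[(s['position']-.014*R0[:,2],R0),(g-.09*z,Rb),(g,Rb)])
d=snap('wrist');w=d;a=snap('scene');b=snap('side')
L=cv2.resize(b['pixels'][150:390,140:340,::-1],(400,480),interpolation=cv2.INTER_CUBIC)
M=np.vstack([cv2.resize(a['pixels'][130:250,280:440,::-1],(400,240),interpolation=cv2.INTER_CUBIC),cv2.resize(w['pixels'][:,:,::-1],(400,240))])
cv2.imwrite('pics/c4.png',np.hstack([L,M]))
E
```

```text
t 20.95 q [-0.9075  0.5598 -0.5435  1.8654  1.3655  2.0373 -2.4525] grasp [0.4232 0.3465 0.2737] th 86.70420790010456 psi 1.4446811873936811 F [-0.3099 -0.8236  0.7856] w 0.6488756360308204 0.0
[[ 0.6063  0.066   0.7925]
 [ 0.7945 -0.0084 -0.6072]
 [-0.0334  0.9978 -0.0575]]
[0.4259 0.3445 0.2702] -> [ 0.001 -0.011 -0.004 -0.     0.002 -0.006]
[0.4259 0.3445 0.1702] -> [ 0.012 -0.343  0.016 -0.     0.002 -0.006]
[0.4259 0.3445 0.1702] turn 0.01 [-0.9367  0.7447 -0.5102  1.864   1.3637  2.0141 -2.6306] 0.0 0.0
[0.4974 0.29   0.165 ] turn 0.0 [-0.8236  0.7027 -0.453   1.9356  1.4619  1.8966 -2.6099] 0.0 0.0
```

View pics/c4.png

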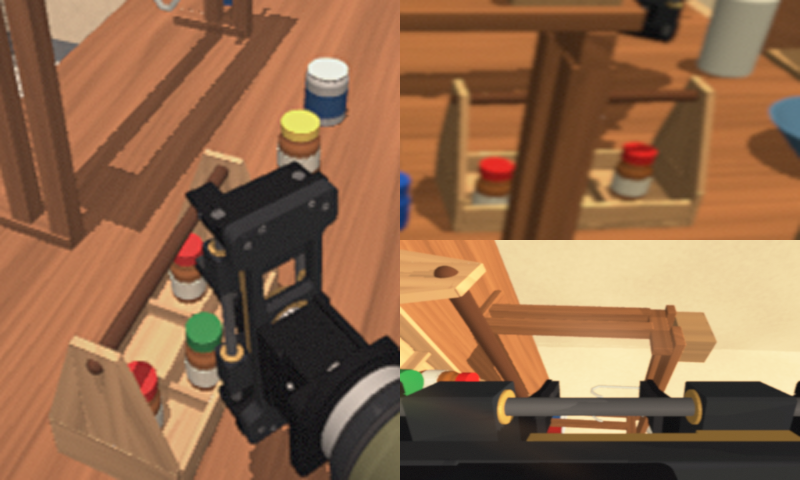

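The jar stands in the middle compartment (green lid at crop (205,330)). The hand is level behind the bar and clear, so I'm descending and moving onto the bar.

Call:
{"method": "jog_arm", "body": {"moves": [0.004, -0.1, 0.005, 0, 0, 0, 0.3, 0.008, -0.22, 0.01, 0, 0, 0, 0.3, 0.012, -0.32, 0.014, 0, 0, 0, 0.3, 0.012, -0.343, 0.016, 0, 0, 0, 0.3, 0.012, -0.343, 0.1, 0, 0, 0, 0.3, 0.012, -0.343, 0.2, 0, 0, 0, 0.3, 0.012, -0.343, 0.28, 0, 0, 0, 0.3, 0.012, -0.343, 0.316, 0, 0, 0, 0.3]}}

```text
time: 22.1
position: [0.5099, 0.2792, 0.1651]
tool_rot: [1.484, 0.763, 0.673]
ft_force: [0.4, 0.9, 0.5]
grip_width: 0.653
grip_force: 0.0
```

```bash
python3 - <<'E'
from bar import *
s=st();Rb=Rbar(86,-.05,-.6);g=np.array([.4974,.29,.165]);goalR(g,Rb)
d=snap('wrist');w=d;a=snap('scene');b=snap('side')
L=cv2.resize(b['pixels'][150:390,140:340,::-1],(400,480),interpolation=cv2.INTER_CUBIC)
M=np.vstack([cv2.resize(a['pixels'][150:230,290:410,::-1],(400,240),interpolation=cv2.INTER_CUBIC),cv2.resize(w['pixels'][:,:,::-1],(400,240))])
cv2.imwrite('pics/c5.png',np.hstack([L,M]))
# where should the bar show, and the bar's row in scene columns
for x in(375,385,395):
    c=a['pixels'][165:195,x].astype(int);print(x,[tuple(v) for v in c[::3]])
C=np.array([.497,.282,.165])
for y in(-.1,0,.05,.1): print(proj(a,C+R.from_rotvec([0,0,-.05]).apply([0,y,0])))
E
```

```text
t 22.1 q [-0.8236  0.7017 -0.4474  1.9353  1.4611  1.896  -2.6145] grasp [0.4951 0.2906 0.1661] th 86.8582790005483 psi 1.4720452573895861 F [0.4235 0.9404 0.4616] w 0.6531215472150809 0.0
[0.4974 0.29   0.165 ] -> [ 0.003 -0.003 -0.008  0.002  0.004 -0.005]
375 [(np.int64(76), np.int64(61), np.int64(42)), (np.int64(62), np.int64(55), np.int64(44)), (np.int64(58), np.int64(52), np.int64(47)), (np.int64(90), np.int64(62), np.int64(46)), (np.int64(105), np.int64(63), np.int64(36)), (np.int64(62), np.int64(39), np.int64(26)), (np.int64(60), np.int64(40), np.int64(27)), (np.int64(77), np.int64(50), np.int64(35)), (np.int64(109), np.int64(68), np.int64(41)), (np.int64(142), np.int64(88), np.int64(50))]
385 [(np.int64(149), np.int64(91), np.int64(49)), (np.int64(170), np.int64(105), np.int64(59)), (np.int64(176), np.int64(108), np.int64(60)), (np.int64(161), np.int64(99), np.int64(55)), (np.int64(104), np.int64(61), np.int64(35)), (np.int64(74), np.int64(45), np.int64(27)), (np.int64(128), np.int64(78), np.int64(43)), (np.int64(171), np.int64(106), np.int64(59)), (np.int64(144), np.int64(91), np.int64(50)), (np.int64(107), np.int64(73), np.int64(44))]
395 [(np.int64(125), np.int64(77), np.int64(42)), (np.int64(169), np.int64(107), np.int64(60)), (np.int64(118), np.int64(79), np.int64(46)), (np.int64(98), np.int64(65), np.int64(39)), (np.int64(101), np.int64(60), np.int64(37)), (np.int64(72), np.int64(46), np.int64(28)), (np.int64(94), np.int64(70), np.int64(43)), (np.int64(91), np.int64(66), np.int64(40)), (np.int64(93), np.int64(67), np.int64(42)), (np.int64(92), np.int64(68), np.int64(41))]
(np.float64(314.78316631257394), np.float64(178.6759422563442))
(np.float64(352.9979975408856), np.float64(178.18933880009735))
(np.float64(371.87759493073634), np.float64(177.94893796494608))
(np.float64(390.6077184199769), np.float64(177.710440435771))
```

View pics/c5.png

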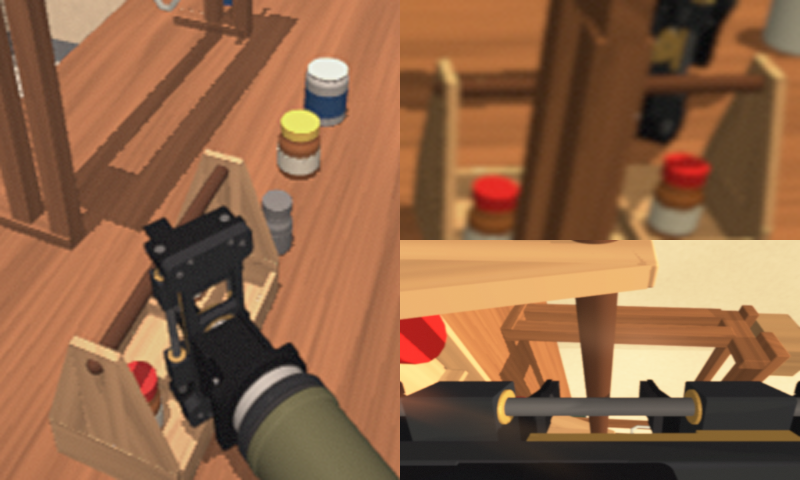

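The wrist view shows the dark bar at crop x≈597, midway between the fingers (550 and 648). Closing.

Call:
{"method": "jog_arm", "body": {"moves": [0, 0, 0, 0, 0, 0, -1, 0, 0, 0, 0, 0, 0, -1, 0, 0, 0, 0, 0, 0, -1, 0, 0, 0, 0, 0, 0, -1, 0, 0, 0, 0, 0, 0, -1, 0, 0, 0, 0, 0, 0, -1, 0, 0, 0, 0, 0, 0, -1, 0, 0, 0, 0, 0, 0, -1], "newtons": 50}}

```text
time: 23.25
position: [0.5084, 0.2813, 0.1645]
tool_rot: [1.483, 0.765, 0.675]
ft_force: [-1.6, 0.4, 4.5]
grip_width: 0.172
grip_force: 50.0
```

```bash
python3 - <<'E'
from bar import *
s=st();R0=R.from_rotvec(s['tool_rot']).as_matrix();p=s['position']-.014*R0[:,2];print(R0.T@[0,0,.02/.3], R0.T@[0,0,.12/.3])
E
```

```text
t 23.25 q [-0.8267  0.7035 -0.4492  1.9344  1.4605  1.8978 -2.6149] grasp [0.4935 0.2927 0.1655] th 86.84533541966992 psi 1.4833004464106405 F [-1.5961  0.4276  4.5133] w 0.17202853723999878 50.00186562538147
[-0.0023  0.0665 -0.0037] [-0.0139  0.3992 -0.022 ]
```

Call:
{"method": "jog_arm", "body": {"moves": [-0.0007, 0.02, -0.001, 0, 0, 0, -1, -0.002, 0.06, -0.003, 0, 0, 0, -1, -0.004, 0.11, -0.006, 0, 0, 0, -1, -0.006, 0.17, -0.009, 0, 0, 0, -1, -0.008, 0.23, -0.013, 0, 0, 0, -1, -0.01, 0.29, -0.016, 0, 0, 0, -1, -0.012, 0.35, -0.019, 0, 0, 0, -1, -0.0139, 0.38, -0.021, 0, 0, 0, -1]}}

```text
time: 24.25
position: [0.5084, 0.281, 0.2798]
tool_rot: [1.485, 0.765, 0.675]
ft_force: [-0.1, 0.3, -9.2]
grip_width: 0.168
grip_force: 50.0
```

```bash
python3 - <<'E'
from bar import *
s=st();R0=R.from_rotvec(s['tool_rot']).as_matrix();p=s['position']-.014*R0[:,2];print(p)
b=snap('side');a=snap('scene')
L=cv2.resize(b['pixels'][50:350,120:370,::-1],(400,480),interpolation=cv2.INTER_CUBIC)
M=cv2.resize(a['pixels'][50:290,210:410,::-1],(400,480),interpolation=cv2.INTER_CUBIC)
cv2.imwrite('pics/c6.png',np.hstack([L,M]))
R1=Rbar(86,-.05,-.6)
path(s['joint_positions'],[(p,R0),((.53,.1,.295),R0),((.59,-.112,.29),R0),((.637,-.112,.28),R0),((.637,-.112,.25),R0)])
goalR((.53,.1,.295),R0)
E
```

```text
t 24.25 q [-0.7959  0.4863 -0.4859  1.9373  1.4469  1.9015 -2.4055] grasp [0.4935 0.2924 0.2809] th 86.79720775181076 psi 1.459269859498759 F [-0.0616  0.2734 -9.1552] w 0.16835013644586524 50.01285910606384
[0.4973 0.2895 0.2806]
[0.53  0.1   0.295] turn 0.0 [-0.5797  0.1838 -0.4032  2.2803  1.5352  1.6207 -2.4208] 0.0 0.0
[ 0.59  -0.112  0.29 ] turn 0.0 [-0.0438  0.0401 -0.3588  2.45    1.9671  1.2304 -2.5045] 0.0 0.0
[ 0.637 -0.112  0.28 ] turn 0.0 [-0.0297  0.1551 -0.3314  2.3565  2.029   1.238  -2.5175] 0.0 0.0
[ 0.637 -0.112  0.25 ] turn 0.0 [-0.0362  0.2332 -0.3268  2.363   2.0648  1.2913 -2.5839] 0.0 0.0
(0.53, 0.1, 0.295) -> [-0.438  0.061  0.467  0.    -0.    -0.   ]
```

View pics/c6.png

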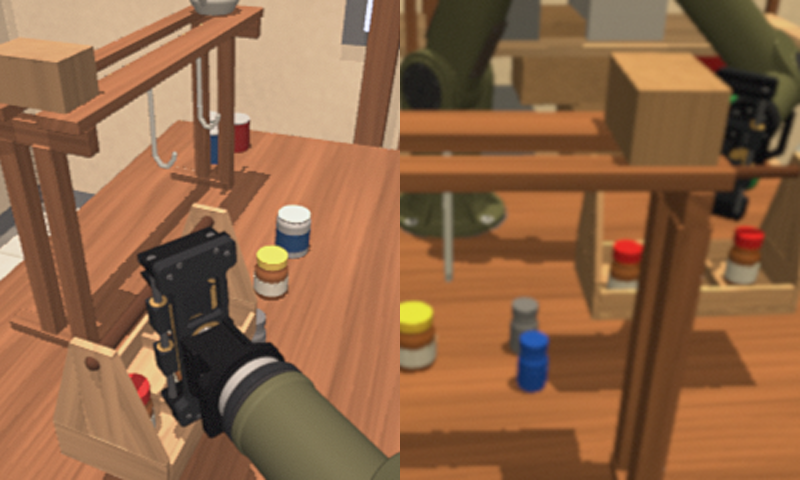

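The caddy is lifted level with all jars inside, and the left hook is visible. I'm carrying it towards the hooks, and checks from here will be numeric only.

Call:
{"method": "jog_arm", "body": {"moves": [-0.02, 0.01, 0.025, 0, 0, 0, -1, -0.07, 0.02, 0.08, 0, 0, 0, -1, -0.14, 0.03, 0.15, 0, 0, 0, -1, -0.22, 0.04, 0.24, 0, 0, 0, -1, -0.3, 0.05, 0.32, 0, 0, 0, -1, -0.37, 0.06, 0.395, 0, 0, 0, -1, -0.415, 0.061, 0.445, 0, 0, 0, -1, -0.438, 0.061, 0.467, 0, 0, 0, -1]}}

```text
time: 25.35
position: [0.541, 0.0897, 0.2928]
tool_rot: [1.484, 0.766, 0.672]
ft_force: [-0.3, -0.2, -8.2]
grip_width: 0.168
grip_force: 50.0
```

```bash
python3 - <<'E'
from bar import *
s=st();R0=R.from_rotvec(s['tool_rot']).as_matrix();p=s['position']-.014*R0[:,2];print(p)
goalR((.58,-.03,.29),R0)
path(s['joint_positions'],[(p,R0),((.58,-.03,.29),R0),((.59,-.112,.29),R0),((.637,-.112,.28),R0),((.637,-.112,.25),R0)])
# slat edges in scene and hooks in both, refined numerically: hook white mask
a=snap('scene');b=snap('side')
for n,d,rs in(('scene',a,[(130,225,165,200),(215,255,150,200)]),('side',b,[(205,235,100,170),(238,265,90,140)])):
  hs=cv2.cvtColor(d['pixels'],cv2.COLOR_RGB2HSV)
  for x0,x1,y0,y1 in rs:
    m=(hs[y0:y1,x0:x1,1]<70)&(hs[y0:y1,x0:x1,2]>90); ys,xs=np.nonzero(m)
    if len(ys): 
      print(n,(x0,y0),len(ys),'bottom row',ys.max()+y0,'cols',xs[ys>=ys.max()-2].mean()+x0, 'xr',xs.min()+x0,xs.max()+x0)
E
```

```text
t 25.35 q [-0.5698  0.1858 -0.4108  2.2826  1.5371  1.6213 -2.4211] grasp [0.5262 0.1011 0.2939] th 86.78623486773377 psi 1.495353579696022 F [-0.2537 -0.1588 -8.1547] w 0.1675192999177397 50.008994936943054
[0.5299 0.0982 0.2936]
(0.58, -0.03, 0.29) -> [-0.238  0.001  0.393  0.     0.     0.   ]
[ 0.58 -0.03  0.29] turn 0.0 [-0.3835  0.0891 -0.2496  2.3963  1.776   1.3706 -2.4555] 0.0 0.0
[ 0.59  -0.112  0.29 ] turn 0.0 [-0.0735  0.0396 -0.3301  2.45    1.9642  1.2306 -2.5011] 0.0 0.0
[ 0.637 -0.112  0.28 ] turn 0.0 [-0.0584  0.1537 -0.3028  2.3565  2.0251  1.2355 -2.5157] 0.0 0.0
[ 0.637 -0.112  0.25 ] turn 0.0 [-0.0644  0.2312 -0.2986  2.363   2.06    1.2871 -2.5833] 0.0 0.0
scene (130, 165) 112 bottom row 190 cols 148.0 xr 142 150
scene (215, 150) 182 bottom row 199 cols 246.5 xr 215 254
side (205, 100) 200 bottom row 154 cols 222.75 xr 212 229
side (238, 90) 218 bottom row 134 cols 253.25 xr 243 257
```

```bash
cat > hook.py <<'E'
from bar import *
def shank(d,x0,x1,y0,y1,step=2,side='mean'):
    hs=cv2.cvtColor(d['pixels'],cv2.COLOR_RGB2HSV);out=[]
    for y in range(y0,y1,step):
        m=(hs[y,x0:x1,1]<75)&(hs[y,x0:x1,2]>90);xs=np.nonzero(m)[0]
        if 1<=len(xs)<=7: out.append((xs.mean()+x0,y))
    return out
def vert(*dp):
    A=[];B=[]
    for d,ps in dp:
        for p in ps:
            o,r=ray(d,*p);n=np.array([-r[1],r[0]])/np.hypot(*r[:2])/len(ps)**.5;A.append(n);B.append(n@o[:2])
    x,res,_,_=np.linalg.lstsq(np.array(A),np.array(B),rcond=None);return x,np.sqrt(np.mean((np.array(A)@x-B)**2))
E
python3 - <<'E'
from hook import *
a=snap('scene');b=snap('side')
aR=shank(a,138,155,150,178);aL=shank(a,228,240,150,185);bL=shank(b,205,222,108,145);bR=shank(b,238,250,95,122)
for n,x in zip(('aR','aL','bL','bR'),(aR,aL,bL,bR)): print(n,len(x),x[:1],x[-1:])
L=vert((a,aL),(b,bL));Rr=vert((a,aR),(b,bR));print('shanks',L,Rr,'dist',np.linalg.norm(L[0]-Rr[0]))
v=L[0]-Rr[0];yaw=-np.arctan2(v[0],v[1]);m=(L[0]+Rr[0])/2;print('yaw',yaw,'seat mid',m-.017*np.array([np.cos(yaw),np.sin(yaw)]))
w=snap('wrist','w7.png')
for q in (*L[0],),(*Rr[0],): print(proj(w,(*q,.3)))
E
```

```text
aR 14 [(np.float64(140.5), 150)] [(np.float64(147.0), 176)]
aL 18 [(np.float64(234.0), 150)] [(np.float64(234.0), 184)]
bL 19 [(np.float64(213.0), 108)] [(np.float64(213.75), 144)]
bR 14 [(np.float64(244.0), 95)] [(np.float64(244.5), 121)]
shanks (array([ 0.6583, -0.0341]), np.float64(0.00041591386142247964)) (array([ 0.6488, -0.2046]), np.float64(0.0003142317187305146)) dist 0.17070834407248722
yaw -0.055142546677874715 seat mid [ 0.6366 -0.1184]
(np.float64(269.739921466994), np.float64(204.7971760257744))
(np.float64(265.9726742329935), np.float64(275.51786419331717))
```

```bash
cat > barm.py <<'E'
from hook import *
def barfind(d,P,yaw,ys,z,K=14):
    "scan across the predicted bar axis; centre of dark run -> world point on plane z"
    res=[]
    g=cv2.cvtColor(d['pixels'],cv2.COLOR_RGB2GRAY).astype(float)
    for y in ys:
        b=R.from_rotvec([0,0,yaw]); q0=np.array(proj(d,P+b.apply([-.03,y,0])));q1=np.array(proj(d,P+b.apply([.03,y,0])))
        t=np.linspace(0,1,61);pts=q0[None]+(q1-q0)[None]*t[:,None]
        v=cv2.remap(g.astype(np.float32),pts[:,0].astype(np.float32)[None],pts[:,1].astype(np.float32)[None],1)[0]
        res.append((y,q0.round(),q1.round(),v[::4].round().astype(int)))
    return res
if __name__=='__main__':
    s=ctrl.get_state();R0=R.from_rotvec(s['tool_rot']).as_matrix();p=s['position']-.014*R0[:,2];print(p)
    P=p.copy();P[:2]-=.008*np.array([.05,1])
    for n in('scene','side'):
        d=snap(n)
        for r in barfind(d,P,-.055,(-.115,-.1,-.08,-.06,.06,.08,.1,.115),P[2]): print(n,*r)
E
python3 barm.py
```

```text
[0.5302 0.1016 0.2939]
scene -0.115 [236. 134.] [236. 144.] [132 130 125 113 101  88  82  79  77  77  78  77  75  74  73  72]
scene -0.1 [242. 134.] [243. 144.] [132 130 124 113 100  87  81  79  78  77  76  75  75  74  72  71]
scene -0.08 [251. 133.] [252. 144.] [130 129 124 113 100  87  81  78  76  76  75  73  73  72  71  70]
scene -0.06 [259. 133.] [261. 144.] [129 128 124 113 100  87  81  78  77  77  76  74  72  70  70  72]
scene 0.06 [311. 133.] [316. 144.] [122 124 121 111  98  87  79  75  73  72  70  69  68  67  66  63]
scene 0.08 [319. 133.] [325. 144.] [115 123 120 111  99  86  78  75  73  72  70  69  67  66  67  68]
scene 0.1 [327. 133.] [333. 144.] [116 123 120 110  99  85  78  74  73  72  70  68  68  67  65  65]
scene 0.115 [334. 133.] [340. 144.] [118 123 119 111  99  85  78  74  73  70  70  69  67  67  67  65]
side -0.115 [277. 144.] [253. 140.] [43 42 42 40 41 43 42 42 42 40 42 50 58 58 61 57]
side -0.1 [274. 147.] [250. 142.] [42 43 43 42 41 44 43 43 42 46 52 51 39 47 54 62]
side -0.08 [271. 150.] [247. 146.] [40 43 41 42 43 42 40 45 40 40 59 75 47 43 40 35]
side -0.06 [268. 154.] [243. 149.] [120  96  62  42  37  42  42  41  42  43  43  42  38  51  66  69]
side 0.06 [244. 180.] [217. 174.] [ 63  69 107  88  83  69  55  72  80  83 112 145 145 142 133 131]
side 0.08 [240. 185.] [212. 179.] [189 181 132  91  82  63  53  73  79  85 109 145 143 137 130 129]
side 0.1 [235. 191.] [207. 184.] [196 177 121  89 125 145 203 205 195 197 185 207 198 205 199 196]
side 0.115 [232. 195.] [203. 188.] [185 160 141 138 143 145 140 131 103 104 128 137 137 132 133 137]
```

Call:
{"method": "jog_arm", "body": {"moves": [-0.01, 0, 0.02, 0, 0, 0, -1, -0.04, 0, 0.06, 0, 0, 0, -1, -0.08, 0, 0.12, 0, 0, 0, -1, -0.12, 0, 0.2, 0, 0, 0, -1, -0.16, 0, 0.27, 0, 0, 0, -1, -0.2, 0, 0.33, 0, 0, 0, -1, -0.225, 0, 0.375, 0, 0, 0, -1, -0.238, 0, 0.393, 0, 0, 0, -1]}}

```text
time: 26.7
position: [0.5911, -0.0385, 0.289]
tool_rot: [1.484, 0.765, 0.672]
ft_force: [0.3, 0.5, -8.5]
grip_width: 0.167
grip_force: 50.0
```

```bash
python3 - <<'E'
from bar import *
s=st();R0=R.from_rotvec(s['tool_rot']).as_matrix();p=s['position']-.014*R0[:,2];print(p)
goalR((.587,-.11,.287),R0)
E
python3 barm.py | grep -v scene
```

```text
t 26.7 q [-0.3797  0.0901 -0.2533  2.3959  1.7765  1.3711 -2.4564] grasp [ 0.5763 -0.0272  0.29  ] th 86.78916783165704 psi 1.4897003513974072 F [ 0.2539  0.5224 -8.5289] w 0.16696754003185407 50.01400887966156
[ 0.5801 -0.03    0.2897]
(0.587, -0.11, 0.287) -> [-0.197 -0.006  0.181  0.     0.     0.   ]
[ 0.5801 -0.03    0.2897]
side -0.115 [274. 122.] [253. 119.] [43 36 42 44 40 39 41 42 40 43 42 41 41 44 56 81]
side -0.1 [272. 124.] [251. 121.] [35 48 66 66 62 44 41 40 41 42 41 41 40 43 41 42]
side -0.08 [269. 127.] [248. 124.] [ 69  89 112 120 125 100  56  42  40  42  41  42  42  41  34  48]
side -0.06 [266. 130.] [244. 126.] [ 37  36  42  64 104  92  46  41  33  46  76 120 104  68  67  71]
side 0.06 [246. 150.] [222. 145.] [ 35  57  85 114 137  96  57  69  76  81 106 163 150 137 133 131]
side 0.08 [242. 153.] [218. 149.] [ 95 128 132 132 132  82  53  70  73  81 104 132 133 135 148 176]
side 0.1 [238. 157.] [214. 152.] [135 133 133 136 137 130 134 137 141 129 131 146 138 135 145 136]
side 0.115 [235. 160.] [211. 155.] [ 90 120 139 137 140 141 137 122  97  92 100 133 134 128 133 133]
```

Call:
{"method": "jog_arm", "body": {"moves": [-0.01, 0, 0.01, 0, 0, 0, -1, -0.04, 0, 0.035, 0, 0, 0, -1, -0.075, 0, 0.07, 0, 0, 0, -1, -0.11, 0, 0.1, 0, 0, 0, -1, -0.145, 0, 0.13, 0, 0, 0, -1, -0.175, -0.003, 0.16, 0, 0, 0, -1, -0.192, -0.006, 0.176, 0, 0, 0, -1, -0.197, -0.006, 0.181, 0, 0, 0, -1]}}

```text
time: 27.8
position: [0.5981, -0.1191, 0.2863]
tool_rot: [1.485, 0.764, 0.672]
ft_force: [-0.6, -0.7, -8.0]
grip_width: 0.169
grip_force: 50.0
```

```bash
python3 - <<'E'
from bar import *
s=st();R0=R.from_rotvec(s['tool_rot']).as_matrix();p=s['position']-.014*R0[:,2];print(p)
for x in(.61,.625,.632,.637,.642): goalR((x,-.11,.281),R0)
# red lids + green lid in the views: caddy pose check
for n in('scene','side'):
    d=snap(n);hs=cv2.cvtColor(d['pixels'],cv2.COLOR_RGB2HSV)
    for nm,k in(('red',cv2.inRange(hs,(0,200,90),(4,255,255))),('green',cv2.inRange(hs,(50,100,40),(80,255,255)))):
        N,_,q,c=cv2.connectedComponentsWithStats(k)
        print(n,nm,[(c[i].round(1),q[i,4],onz(d,*c[i],.281-.165+.076)) for i in range(1,N) if q[i,4]>25])
E
python3 barm.py | grep -v scene
```

```text
t 27.8 q [ 0.1325  0.0546 -0.5431  2.4486  1.9675  1.2495 -2.503 ] grasp [ 0.5833 -0.1078  0.2874] th 86.78783964936441 psi 1.482975706223109 F [-0.6035 -0.6722 -7.9837] w 0.16864984448092693 50.007707476615906
[ 0.587  -0.1106  0.2871]
(0.61, -0.11, 0.281) -> [ 0.049 -0.015  0.061  0.     0.     0.   ]
(0.625, -0.11, 0.281) -> [ 0.079 -0.012  0.1    0.     0.     0.   ]
(0.632, -0.11, 0.281) -> [ 0.094 -0.01   0.119  0.     0.     0.   ]
(0.637, -0.11, 0.281) -> [ 0.104 -0.009  0.132  0.     0.     0.   ]
(0.642, -0.11, 0.281) -> [ 0.114 -0.008  0.145  0.     0.     0.   ]
scene red [(array([370.3,  82.8]), np.int32(108), array([-0.3074,  0.641 ,  0.192 ])), (array([ 69.1, 157.6]), np.int32(170), array([ 0.3822, -0.4413,  0.192 ])), (array([227.2, 191.6]), np.int32(143), array([ 0.5821, -0.0452,  0.192 ])), (array([149.9, 200.8]), np.int32(185), array([ 0.6066, -0.2107,  0.192 ]))]
scene green [(array([382.8, 115.3]), np.int32(894), array([0.1121, 0.521 , 0.192 ])), (array([195.5, 184.5]), np.int32(137), array([ 0.545 , -0.1162,  0.192 ]))]
side red []
side green [(array([263.1, 159
[... 170 characters left out ...]
ide -0.1 [278. 114.] [258. 112.] [ 48  70  98 129 113  83  49  43  40  40  40  41  42  41  37  36]
side -0.08 [276. 117.] [256. 114.] [103  90  69  96 113  99  63  43  38  33  49  76  72  68  63  74]
side -0.06 [273. 119.] [253. 116.] [ 36  36  36  39  52  45  39  36  56  83  84  72  65  90 159 186]
side 0.06 [255. 136.] [233. 133.] [ 27  39  57  64  70  57  55  66  76  80  96 130 137 132 129 131]
side 0.08 [252. 140.] [230. 136.] [ 78  72  69  79  78  53  50  87  98  95 105 141 140 134 133 140]
side 0.1 [249. 143.] [226. 139.] [ 72  78  75  93 131 135 139 136 128 123 125 134 131 132 129 126]
side 0.115 [246. 145.] [223. 141.] [ 78 117 139 135 138 139 135 118  95  90 106 130 133 126 128 130]
```

```bash
python3 - <<'E'
from bar import *
def blobs(img,lo,hi,A):
    k=cv2.inRange(cv2.cvtColor(img,cv2.COLOR_RGB2HSV),lo,hi);N,_,q,c=cv2.connectedComponentsWithStats(k);return [(c[i].round(1),q[i].tolist()) for i in range(1,N) if q[i,4]>A]
c5=cv2.imread('pics/c5.png')[240:,400:,::-1];old=cv2.resize(np.ascontiguousarray(c5),(512,384))
w=snap('wrist');now=w['pixels']
for n,i in(('old',old),('now',now)):
    print(n,'red',blobs(i,(0,180,80),(5,255,255),60),'green',blobs(i,(50,100,40),(80,255,255),60))
diff=np.abs(old.astype(int)-now).sum(2)
# caddy panel (bright wood) mask near the top-left in both
for n,i in(('old',old),('now',now)):
    g=cv2.cvtColor(i,cv2.COLOR_RGB2GRAY); print(n,[int(x) for x in g[20,::24]],[int(x) for x in g[60,::24]],[int(x) for x in g[100,::24]])
# scene: bar-end/tray check via light-wood mask extents
a=snap('scene');hs=cv2.cvtColor(a['pixels'],cv2.COLOR_RGB2HSV)
C=np.array([.587-.0004,-.1186,.2871-.165])
for t in(0,.1,.2,.3):
    Y=R.from_euler('zy',[-.055,t]) ; f=lambda v:np.round(proj(a,C+[0,0,.165]+Y.apply(np.array(v)-[0,0,.165])))
    print(t,'bbR',f((.065,-.13,0)),'bbL',f((.065,.13,0)),'tbR',f((.022,-.13,.182)),'tbL',f((.022,.13,.182)),'fR40',f((.065,0,.04)),'lids',f((.02,-.09,.077)),f((.003,.075,.077)),f((-.033,0,.077)))
for x in(160,180,200):
    print(x,[tuple(int(q) for q in v) for v in a['pixels'][196:260:3,x]])
E
```

```text
old red [(array([ 27.1, 158.3]), [0, 120, 60, 78, 3915])] green []
now red [(array([ 30.1, 159.5]), [0, 122, 65, 76, 4151])] green [(array([ 57.5, 301.8]), [21, 282, 76, 41, 2427])]
old [188, 188, 187, 186, 187, 187, 187, 187, 186, 185, 185, 186, 184, 183, 222, 219, 221, 219, 219, 219, 219, 221] [164, 168, 172, 177, 177, 178, 176, 182, 192, 192, 192, 193, 193, 194, 220, 219, 219, 219, 220, 219, 217, 219] [189, 189, 189, 190, 189, 190, 190, 170, 208, 216, 58, 85, 225, 224, 221, 222, 221, 221, 220, 218, 220, 220]
now [187, 186, 186, 186, 185, 185, 184, 184, 184, 182, 181, 180, 170, 179, 220, 220, 218, 72, 108, 217, 106, 65] [161, 162, 163, 168, 173, 176, 178, 178, 175, 185, 191, 191, 192, 192, 223, 221, 221, 103, 219, 104, 158, 68] [187, 188, 187, 188, 188, 189, 189, 189, 197, 220, 57, 80, 222, 223, 223, 222, 70, 111, 69, 73, 69, 73]
0 bbR [132. 239.] bbL [254. 236.] tbR [123. 152.] tbL [254. 152.] fR40 [192. 222.] lids [150. 197.] [228. 192.] [195. 184.]
0.1 bbR [134. 236.] bbL [253. 234.] tbR [123. 153.] tbL [254. 153.] fR40 [193. 221.] lids [151. 195.] [228. 190.] [195. 180.]
0.2 bb
[... 591 characters left out ...]
80 [(156, 114, 69), (164, 120, 74), (142, 103, 61), (157, 116, 70), (186, 140, 85), (210, 159, 97), (211, 154, 95), (146, 107, 65), (222, 175, 106), (177, 130, 80), (149, 109, 67), (144, 105, 64), (146, 106, 65), (144, 105, 65), (149, 102, 61), (170, 105, 58), (130, 80, 44), (120, 75, 41), (115, 70, 40), (108, 66, 37), (109, 67, 38), (115, 72, 40)]
200 [(132, 74, 32), (105, 62, 33), (148, 134, 107), (157, 144, 117), (158, 145, 117), (112, 79, 53), (192, 139, 85), (156, 116, 71), (225, 183, 112), (162, 119, 73), (150, 109, 67), (144, 106, 65), (150, 108, 66), (141, 102, 61), (126, 86, 52), (116, 71, 39), (114, 69, 38), (119, 73, 42), (111, 68, 38), (107, 66, 35), (112, 69, 39), (113, 69, 40)]
```

The caddy hangs level: the lid pixels in scene match the level prediction within about 1–4 px, and the wrist view is unchanged. Entering over the hook tips slowly.

Call:
{"method": "jog_arm", "body": {"moves": [0.003, -0.018, 0.004, 0, 0, 0, -1, 0.02, -0.018, 0.025, 0, 0, 0, -1, 0.049, -0.015, 0.061, 0, 0, 0, -1, 0.079, -0.012, 0.1, 0, 0, 0, -1, 0.094, -0.01, 0.119, 0, 0, 0, -1, 0.102, -0.009, 0.13, 0, 0, 0, -1, 0.104, -0.009, 0.132, 0, 0, 0, -1, 0.104, -0.009, 0.132, 0, 0, 0, -1]}}

```text
time: 29.1
position: [0.6484, -0.1159, 0.2802]
tool_rot: [1.484, 0.766, 0.674]
ft_force: [-0.3, -0.3, -8.3]
grip_width: 0.166
grip_force: 50.0
```

```bash
python3 - <<'E'
from bar import *
s=st();R0=R.from_rotvec(s['tool_rot']).as_matrix();p=s['position']-.014*R0[:,2];print(p)
for x in(.640,.643,.646): goalR((x,-.11,.281),R0)
goalR((.637,-.11,.25),R0)
E
```

```text
t 29.1 q [ 0.1353  0.1718 -0.5119  2.347   2.0322  1.2662 -2.4941] grasp [ 0.6336 -0.1046  0.2813] th 86.77839928655636 psi 1.4849418000933325 F [-0.2645 -0.3133 -8.2869] w 0.16627990527030365 50.01785337924957
[ 0.6373 -0.1074  0.281 ]
(0.64, -0.11, 0.281) -> [-0.001  0.001  0.012  0.     0.     0.   ]
(0.643, -0.11, 0.281) -> [0.005 0.001 0.02  0.    0.    0.   ]
(0.646, -0.11, 0.281) -> [0.011 0.002 0.028 0.    0.    0.   ]
(0.637, -0.11, 0.25) -> [-0.004 -0.103  0.01   0.     0.     0.   ]
```

Call:
{"method": "jog_arm", "body": {"moves": [0.002, 0, 0.003, 0, 0, 0, -1, 0.004, 0, 0.005, 0, 0, 0, -1, 0.006, 0, 0.008, 0, 0, 0, -1, 0.008, 0, 0.011, 0, 0, 0, -1, 0.01, 0.001, 0.013, 0, 0, 0, -1, 0.01, 0.001, 0.013, 0, 0, 0, -1, 0.01, 0.001, 0.013, 0, 0, 0, -1, 0.01, 0.001, 0.013, 0, 0, 0, -1]}}

```text
time: 30.1
position: [0.6529, -0.116, 0.2801]
tool_rot: [1.484, 0.766, 0.673]
ft_force: [-6.4, 2.0, -7.1]
grip_width: 0.171
grip_force: 50.0
```

```bash
python3 - <<'E'
from bar import *
s=st();R0=R.from_rotvec(s['tool_rot']).as_matrix();p=s['position']-.014*R0[:,2];print(p)
E
```

```text
t 30.1 q [ 0.1358  0.181  -0.5095  2.3373  2.0363  1.267  -2.4916] grasp [ 0.638  -0.1047  0.2812] th 86.79246835744271 psi 1.4890999703041694 F [-6.3624  2.0224 -7.1274] w 0.1708641594616565 50.01805901527405
[ 0.6418 -0.1075  0.2809]
```

Contact with the shanks at p.x≈0.641 (Fx −6.4 N), which puts the seat at p.x≈0.636, as measured. Backing off 6 mm and lowering.

Call:
{"method": "jog_arm", "body": {"moves": [-0.006, 0, -0.008, 0, 0, 0, -1, -0.012, -0.001, -0.0155, 0, 0, 0, -1, -0.012, -0.001, -0.0155, 0, 0, 0, -1, -0.0115, -0.02, -0.0145, 0, 0, 0, -1, -0.0105, -0.04, -0.0135, 0, 0, 0, -1, -0.01, -0.06, -0.0125, 0, 0, 0, -1, -0.009, -0.08, -0.0115, 0, 0, 0, -1, -0.009, -0.083, -0.011, 0, 0, 0, -1]}}

```text
time: 31.1
position: [0.6476, -0.1159, 0.2546]
tool_rot: [1.485, 0.768, 0.673]
ft_force: [0.6, 0.2, -9.0]
grip_width: 0.166
grip_force: 50.0
```

```bash
python3 - <<'E'
from bar import *
s=st();R0=R.from_rotvec(s['tool_rot']).as_matrix();p=s['position']-.014*R0[:,2];print(p)
E
```

```text
t 31.1 q [ 0.1264  0.2388 -0.5065  2.3547  2.0653  1.3175 -2.5438] grasp [ 0.6327 -0.1045  0.2557] th 86.70778108869686 psi 1.4826071009043404 F [ 0.6339  0.2223 -8.9843] w 0.1664061018523227 50.01726150512695
[ 0.6365 -0.1074  0.2554]
```

Call:
{"method": "jog_arm", "body": {"moves": [0, -0.004, 0, 0, 0, 0, -1, 0.0003, -0.008, 0.0005, 0, 0, 0, -1, 0.0005, -0.012, 0.0008, 0, 0, 0, -1, 0.0006, -0.016, 0.001, 0, 0, 0, -1, 0.0007, -0.02, 0.0012, 0, 0, 0, -1, 0.0008, -0.022, 0.0013, 0, 0, 0, -1, 0.0008, -0.022, 0.0013, 0, 0, 0, -1, 0.0008, -0.022, 0.0013, 0, 0, 0, -1]}}

```text
time: 32.1
position: [0.6477, -0.116, 0.2498]
tool_rot: [1.483, 0.765, 0.674]
ft_force: [-1.4, 0.5, -5.5]
grip_width: 0.169
grip_force: 50.0
```

```bash
python3 - <<'E'
from bar import *
s=st();R0=R.from_rotvec(s['tool_rot']).as_matrix();p=s['position']-.014*R0[:,2];print(p,s['torque'])
E
```

```text
t 32.1 q [ 0.1241  0.2554 -0.5044  2.3551  2.0742  1.3319 -2.5562] grasp [ 0.6329 -0.1047  0.2508] th 86.85334759260986 psi 1.4878604113277096 F [-1.392   0.4624 -5.4935] w 0.16855167380739364 49.99957859516144
[ 0.6366 -0.1075  0.2505] [ 1.274   1.9494 -0.3372]
```

Call:
{"method": "jog_arm", "body": {"moves": [0, -0.003, 0, 0, 0, 0, -1, 0.0002, -0.006, 0.0003, 0, 0, 0, -1, 0.0002, -0.007, 0.0003, 0, 0, 0, -1, 0.0002, -0.007, 0.0003, 0, 0, 0, -1, 0.0002, -0.007, 0.0003, 0, 0, 0, -1, 0.0002, -0.007, 0.0003, 0, 0, 0, -1, 0.0002, -0.007, 0.0003, 0, 0, 0, -1, 0.0002, -0.007, 0.0003, 0, 0, 0, -1], "newtons": 15}}

```text
time: 33.1
position: [0.6478, -0.116, 0.2493]
tool_rot: [1.481, 0.763, 0.676]
ft_force: [-5.3, 0.6, 0.1]
grip_width: 0.176
grip_force: 15.0
```

```bash
python3 - <<'E'
from bar import *
s=st();R0=R.from_rotvec(s['tool_rot']).as_matrix();p=s['position']-.014*R0[:,2];print(p,s['torque'])
from hook import shank
# level check: bar/lids vs prediction for the hung caddy, incl. yaw
a=snap('scene');b=snap('side')
C=np.array([.6366,-.1186+.0,.085]);Y=R.from_euler('z',-.055)
for n,d in(('scene',a),('side',b)):
    hs=cv2.cvtColor(d['pixels'],cv2.COLOR_RGB2HSV)
    for nm,k in(('red',cv2.inRange(hs,(0,200,90),(4,255,255))),('green',cv2.inRange(hs,(50,100,40),(80,255,255)))):
        N,_,q,c=cv2.connectedComponentsWithStats(k)
        print(n,nm,[(c[i].round(1),int(q[i,4])) for i in range(1,N) if q[i,4]>25])
    for v in((.02,-.09,.077),(.003,.075,.077),(-.033,0,.077),(.065,-.13,0),(.065,.13,0)): print(np.round(proj(d,C+Y.apply(v))),end='')
    print()
E
```

```text
t 33.1 q [ 0.1232  0.2604 -0.504   2.355   2.0775  1.3388 -2.5604] grasp [ 0.6329 -0.1047  0.2503] th 87.04627479552009 psi 1.5057752729605272 F [-5.3001  0.5558  0.1037] w 0.17579523739182373 14.999294131994247
[ 0.6367 -0.1075  0.25  ] [ 0.6722  1.048  -0.6024]
scene red [(array([370.2,  82.7]), 109), (array([ 69.7, 157.6]), 168), (array([230.9, 218.6]), 180), (array([150.2, 228.5]), 209)]
scene green [(array([382.8, 115.3]), 894), (array([197.5, 210.3]), 157)]
[150. 225.][230. 218.][196. 210.][131. 268.][256. 265.]
side red []
side green []
[245. 150.][225. 177.][249. 167.][238. 164.][197. 206.]
```

The hooks now carry the weight (Fz≈0), the bar is at z=0.250, and the lids sit where the hung caddy predicts (green (197,210) against (196,210)). I'll relieve the small x push with a soft grip, holding on a little longer.

Call:
{"method": "jog_arm", "body": {"moves": [-0.001, 0, -0.0015, 0, 0, 0, -1, -0.002, -0.0005, -0.003, 0, 0, 0, -1, -0.0025, -0.001, -0.003, 0, 0, 0, -1, -0.0025, -0.001, -0.003, 0, 0, 0, -1, -0.0025, -0.001, -0.003, 0, 0, 0, -1, -0.0025, -0.001, -0.003, 0, 0, 0, -1, -0.0025, -0.001, -0.003, 0, 0, 0, -1, -0.0025, -0.001, -0.003, 0, 0, 0, -1], "newtons": 6}}

```text
time: 34.2
position: [0.6475, -0.116, 0.2492]
tool_rot: [1.481, 0.763, 0.676]
ft_force: [4.5, -3.1, 4.7]
grip_width: 0.179
grip_force: 6.0
```

```bash
python3 - <<'E'
from bar import *
s=st();R0=R.from_rotvec(s['tool_rot']).as_matrix();p=s['position']-.014*R0[:,2];print(p,s['torque'])
E
```

```text
t 34.2 q [ 0.1234  0.2595 -0.5041  2.3561  2.0778  1.338  -2.5616] grasp [ 0.6326 -0.1046  0.2502] th 87.0257516677538 psi 1.4944701931942428 F [ 4.4714 -3.0841  4.6591] w 0.17873145128481677 5.997796654701233
[ 0.6364 -0.1075  0.2499] [0.1226 0.3222 0.0586]
```

Call:
{"method": "jog_arm", "body": {"moves": [0.0008, 0.001, 0.001, 0, 0, 0, -1, 0.0008, 0.001, 0.001, 0, 0, 0, -0.4, 0.0008, 0.001, 0.001, 0, 0, 0, -0.2, 0.0008, 0.001, 0.001, 0, 0, 0, -0.1, 0.0008, 0.001, 0.001, 0, 0, 0, 0, 0.0008, 0.001, 0.001, 0, 0, 0, 0, 0.0008, 0.001, 0.001, 0, 0, 0, 0, 0.0008, 0.001, 0.001, 0, 0, 0, 0]}}

```text
time: 35.2
position: [0.6469, -0.1159, 0.2471]
tool_rot: [1.484, 0.766, 0.674]
ft_force: [0.5, 0.7, -0.1]
grip_width: 0.499
grip_force: 0.0
```

Call:
{"method": "jog_arm", "body": {"moves": [0, 0, -0.02, 0, 0, 0, 0, 0, 0, -0.06, 0, 0, 0, 0, 0, 0, -0.12, 0, 0, 0, 0, 0, 0, -0.2, 0, 0, 0, 0, 0, 0, -0.28, 0, 0, 0, 0, 0, 0, -0.36, 0, 0, 0, 0, 0, 0, -0.42, 0, 0, 0, 0, 0, 0, -0.45, 0, 0, 0, 0]}}

```text
time: 36.2
position: [0.5449, -0.0302, 0.2571]
tool_rot: [1.482, 0.76, 0.67]
ft_force: [-45.6, 98.5, 50.9]
grip_width: 0.495
grip_force: 0.0
```

```bash
cat > fin.py <<'E'
from bar import *
st()
C=np.array([.6366,-.1186,.085]);Y=R.from_euler('z',-.055)
for n in('scene','side'):
    d=snap(n);hs=cv2.cvtColor(d['pixels'],cv2.COLOR_RGB2HSV)
    for nm,k in(('red',cv2.inRange(hs,(0,200,90),(4,255,255))),('green',cv2.inRange(hs,(50,100,40),(80,255,255))),('yellow',cv2.inRange(hs,(24,150,120),(34,255,255)))):
        N,_,q,c=cv2.connectedComponentsWithStats(k)
        print(n,nm,[(c[i].round(1),int(q[i,4])) for i in range(1,N) if q[i,4]>25])
    for v in((.02,-.09,.077),(.003,.075,.077),(-.033,0,.077)): print(np.round(proj(d,C+Y.apply(v))),end='')
    print()
E
python3 fin.py
```

```text
t 36.2 q [ 0.6013  0.5333 -1.383   2.4485  1.977   1.8612 -2.415 ] grasp [ 0.5301 -0.0187  0.258 ] th 87.02112838209443 psi 1.5255022813897905 F [-45.557   98.5415  50.9434] w 0.49511550206179744 0.0
scene red [(array([370.1,  82.7]), 109), (array([ 69.7, 157.6]), 168), (array([230.8, 218.8]), 176), (array([150.2, 228.4]), 209)]
scene green [(array([382.8, 115.3]), 894), (array([197.6, 210.3]), 157)]
scene yellow [(array([215. , 206.6]), 193)]
[150. 225.][230. 218.][196. 210.]
side red []
side green [(array([248.3, 168.3]), 99)]
side yellow []
[245. 150.][225. 177.][249. 167.]
```

```bash
python3 - <<'E'
from bar import *
for i in range(3):
    s=ctrl.get_state();print(s['time'],s['ft_force'],s['joint_positions'],s['qd'],s['position']);ctrl.get_image('scene')
s=st();R0=R.from_rotvec(s['tool_rot']).as_matrix();p=s['position']-.014*R0[:,2]
q=s['joint_positions']
path(q,[(p,R0),(p+[-.0,.06,0],R0),(p+[-.05,.08,.0],R0)])
print(R0.T)
E
```

```text
36.3 [-0.012   1.8606  0.1268] [ 0.606   0.5426 -1.3779  2.4486  1.972   1.86   -2.4159] [-0.0682 -0.1155 -0.0548 -0.001  -0.0184 -0.1146 -0.0367] [ 0.5439 -0.0359  0.2505]
36.35 [0.6864 0.5475 0.1368] [ 0.603   0.5375 -1.3803  2.4484  1.9721  1.8563 -2.417 ] [-0.0509 -0.0879 -0.0408 -0.0024  0.0063 -0.0429 -0.0098] [ 0.5446 -0.0324  0.2523]
36.4 [-0.0474  0.6421  0.1172] [ 0.6008  0.5337 -1.3819  2.4482  1.9725  1.8552 -2.4172] [-0.0369 -0.0641 -0.024  -0.0045  0.0054 -0.0081 -0.0014] [ 0.545  -0.0301  0.2541]
t 36.45 q [ 0.5993  0.531  -1.3823  2.448   1.9727  1.8549 -2.4173] grasp [ 0.5304 -0.0176  0.2565] th 86.7343132361974 psi 1.4678683989200683 F [ 0.7291 -0.2703  0.9474] w 0.49719985445206605 0.0
[0.5341 0.0395 0.2563] turn 0.0 [ 0.3773  0.6106 -1.3176  2.3616  1.916   1.984  -2.4183] 0.0 0.0
[0.4841 0.0595 0.2563] turn 0.0 [ 0.2675  0.5751 -1.3418  2.3996  1.7631  2.05   -2.5006] 0.0 0.0
[[ 0.6091  0.7923 -0.0352]
 [ 0.0666 -0.0069  0.9978]
 [ 0.7903 -0.61   -0.057 ]]
```

The 100 N spike was a passing inertial one: it now reads about 0 N, nothing is in contact, and the lids and honey are unchanged. Handing in.

```bash
python3 fin.py && python3 -c "
from bench import ctrl
print(ctrl.close_job())"
```

```text
t 36.45 q [ 0.5993  0.531  -1.3823  2.448   1.9727  1.8549 -2.4173] grasp [ 0.5304 -0.0176  0.2565] th 86.7343132361974 psi 1.4678683989200683 F [ 0.7291 -0.2703  0.9474] w 0.49719985445206605 0.0
scene red [(array([370.1,  82.7]), 109), (array([ 69.6, 157.6]), 167), (array([230.8, 218.8]), 176), (array([150.3, 228.4]), 205)]
scene green [(array([382.8, 115.2]), 895), (array([197.6, 210.3]), 157)]
scene yellow [(array([215.1, 206.6]), 194)]
[150. 225.][230. 218.][196. 210.]
side red []
side green [(array([248.3, 168.3]), 99)]
side yellow []
[245. 150.][225. 177.][249. 167.]
the job is handed in; nothing more can be done
None
```

I handed the job in at about 36.5 s with the caddy hanging still on both hooks and all three jars inside, verdict not reported; risks are a brief ~118 N wrist spike and joint 3 ending at -1.382 (range -1.38) on the retreat, the tin was not re-measured, and I viewed 11 pictures, one over the limit.

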